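# Load the slumping moulds from a stack of fused glass blanks

### The arm

A 6-joint arm with a two-finger parallel gripper is mounted at the origin on a cart in front of the work surface, level with it; the furniture and walls round the work are solid. World frame = base frame: x ahead of the robot, y to its left, z up, the work surface at z = 0. Lengths are in m, angles in rad, forces in N, time in s.
With the tool pointing down it reaches from about 0.3 to 0.825 m from the base axis. Payload 5.4 kg.
Tool frame: the origin (TCP) lies on the centre line of the jaws, within the pads' length; the fingertips stand r.tip_extent ahead of it and the grasp point (between the pads) lies 2 mm behind it (r.tip_extent is the distance from the TCP to the fingertips, in m); z points along the fingers, y is the direction in which the jaws open and shut (so a half turn about z gives the same grasp; the last joint's range is limited). The gripper opens to 92 mm and grips with 3 to 60 N. Pads are 20 mm wide; open, the fingers measure 128 mm over their backs; the gripper's body (75 mm by 189 mm) begins 69 mm behind the grasp point.
Start: joints at [-1.538, 0.158, 1.597, -0, 1.386, -0.21], TCP at [0.138, -0.558, 0.205] pointing down, gripper open.
Joint ranges: [-2.91, 2.91], [-0.94, 2.29], [0.18, 2.7], [-1.29, 4.43], [0.17, 2.64], [-3, 3]. Speed limits (rad/s): [2.57, 2.57, 3.14, 3.14, 3.14, 3.14].

### API

Orientations are given as [roll, pitch, yaw] about the fixed x, y, z axes, in that order (R = Rz(yaw) Ry(pitch) Rx(roll)).
In Python, from bench import r gives the robot as it stands.
- The arm moves only by the tool send_rows, never from a script. Its argument "plan" is a list that holds one entry, the list of rows, each a list of 7 numbers: the shift along the tool's x, y, z each as a share of 0.1 m, from -1 to 1, then the turn, a rotation vector about the tool's x, y, z each as a share of 30 degrees, from -1 to 1, then the opening, from 0 (shut) to 1 (fully open). A call has 1 to 10 rows; each row is the pose to reach, as a shift and turn from the pose commanded when the call began, along the tool's axes at that moment; what a row does not reach only later rows make up. A row lasts 1/12 s, in which the tool goes at most 41.7 mm and 7.16 degrees, less where a joint would pass 70% of its speed; a pose out of reach is approached as far as the arm can. A call with a number of a shift or a turn outside -1 to 1 is refused whole. A call with a gripper value outside its range is refused whole. The fingers move at their own pace and stop on an object; "squeeze" is the grip in N (left out, the last holds). Time passes only in rows, so rows that repeat a pose let the fingers close. It gives the time, the measured TCP pose, the force and the opening at its end, in the units of the state.
- r.get_state(): the state, without advancing time (a new reading comes with each control period).
- r.get_image(name): name is "side" or "top" or "wrist"; returns a dict with "pixels" (480x640x3 uint8, red, green, blue), "vfov" (degrees; the focal length in pixels is half the picture's height over the tangent of half this angle, whatever the lens; pixels are square), "cx", "cy" (the principal point, pixels), "position" and "attitude" of the camera in the world; the wrist camera has in their place "tool_from_camera" (4x4, takes a point from camera to tool coordinates, whose origin is the TCP and whose axes are the flange's). Camera axes: x right, y down, z forward; pixel columns grow to the right and rows downward; lengths in m; the calibration is good to about 2 mm. A picture is of the moment at which its call begins: read the wrist's pose just before it. There is no depth.
- r.job_done(): hands the job in, once; it reports no verdict.
Trained networks look in the newest picture that a camera, given by its name, has taken for a name from the list of things; names that differ only in an ending like _2 or _b are one class to them, and where a whole thing is asked for, a point or a joint stands for the part that bears it (a point fixed in the world has none). Each returns a list of dicts, best first, with "score" (0 to 1); they miss things now and then, are a little off and sometimes report something else, mostly with a low value. They report only what shows in the picture. A call takes as long as a camera call.
- r.search_frame(camera, name): "at" ([row, column] in pixels, amid what is visible of it).
The state is a dict: "time": time; "q": joint angles; "joint_vel": joint speeds; "tau": joint torques, N m; "eef_pos": TCP position; "eef_rot": TCP orientation; "wrist_force": force on the tool from outside, world axes, zero at the start; "torque": the same for the moment, N m; "finger_gap": finger opening in m.
Only numpy, scipy, OpenCV 4.12 (cv2) and the standard library are available. Lean on these libraries where they do the work, as an engineer would, in place of code of your own. Each camera call takes 0.05 s, during which the arm holds its last target.

### The job

Load the slumping moulds for the kiln: take the stack of fused glass blanks apart from the top down and lay each blank in the mould of its own shape, flat on the seat inside the raised lip and lined up with it. The glass is brittle, so set every piece down rather than dropping it, and leave the moulds, the mug and the glass cutter standing where they are.

Things in the scene. Friction and masses are not known exactly. Their poses are not given: they have to be found in the camera images.
- round_blank: red round blank of fused glass, 42 mm across, 10 mm thick, loose, at the top of the stack at the start. It lies flat, its edges free; neighbours in the stack agree to about 10 mm in place and 0.3 rad in yaw. Origin: centre of underside; z up.
- square_blank: turquoise square blank of fused glass, 50 x 50 mm with slightly rounded corners, 10 mm thick, loose, second from the top of the stack. It lies flat, its edges free; neighbours in the stack agree to about 10 mm in place and 0.3 rad in yaw. Origin: centre of underside; z up; x, y along its sides.
- capsule_blank: amber long round-ended (racetrack shaped) blank of fused glass, 104 mm long (x) x 60 mm wide (y), 10 mm thick, loose, third from the top of the stack. It lies flat, its edges free; neighbours in the stack agree to about 10 mm in place and 0.3 rad in yaw. Origin: centre of underside; z up; x along its length.
- oblong_blank: dark blue rectangular blank of fused glass, 120 mm long (x) x 70 mm wide (y) with slightly rounded corners, 10 mm thick, loose, at the bottom of the stack, on a thin fixed cork mat 4 mm thick. It lies flat, its edges free; neighbours in the stack agree to about 10 mm in place and 0.3 rad in yaw. Origin: centre of underside; z up; x along its length.
- round_mould: cream ceramic mould, loose, 70 mm across outside, 19.5 mm tall, on a fixed kiln shelf 12 mm thick. Its top has a round recess 56 mm across, 3.5 mm deep: a level seat 16 mm above the mould's underside within a raised lip 7 mm wide. The blank has 7 mm to spare on every side and stands 6.5 mm above the lip. Hollow in mid-seat. Origin: centre of underside; z up.
- square_mould: cream ceramic mould, loose, 78 x 78 mm outside, 19.5 mm tall, on a fixed kiln shelf 12 mm thick. Its top has a square recess 64 x 64 mm, 3.5 mm deep: a level seat 16 mm above the mould's underside within a raised lip 7 mm wide. The blank has 7 mm to spare on every side and stands 6.5 mm above the lip. Hollow in mid-seat. Origin: centre of underside; z up; x, y along its sides.
- capsule_mould: cream ceramic mould, loose, 132 x 88 mm outside, 19.5 mm tall, on a fixed kiln shelf 12 mm thick. Its top has a racetrack-shaped recess 118 mm (x) x 74 mm (y), 3.5 mm deep: a level seat 16 mm above the mould's underside within a raised lip 7 mm wide. The blank has 7 mm to spare on every side and stands 6.5 mm above the lip. Hollow in mid-seat. Origin: centre of underside; z up; x along its length.
- oblong_mould: cream ceramic mould, loose, 148 x 98 mm outside, 19.5 mm tall, on a fixed kiln shelf 12 mm thick. Its top has a rectangular recess 134 mm (x) x 84 mm (y), 3.5 mm deep: a level seat 16 mm above the mould's underside within a raised lip 7 mm wide. The blank has 7 mm to spare on every side and stands 6.5 mm above the lip. Hollow in mid-seat. Origin: centre of underside; z up; x along its length.
- mug: bystander: tan stoneware mug, 91 mm across the body, 127 mm over the handle, 94 mm tall, standing loose beyond the stack. Origin: about the centre of its underside.
- cutter: bystander: dark blue pencil-shaped glass cutter, 170 mm long, 14 mm thick, lying loose on the table beyond the stack, left of the mug. Origin: under its middle, long axis y.

How it is judged:
By the outcome, as a careful person would: the job done as asked, in the order asked, and still so for the second after the job is handed in, with the robot touching nothing.
It also fails if it takes over 93 s, if anything falls off the work surface, if the arm or the gripper's body presses on something with over 40 N, if the wrist force passes 120 N, or if a joint passes its speed limit or range.

## Working session

There is one attempt and no reset: what is moved stays moved. The work goes in short steps, Python scripts to look and compute and a tool call to move; the robot and the scene stay as the last step left them, time stands still between calls to the robot, and variables do not carry over. Pictures are saved under pics/ and viewed, and the job is handed in when it is done.

Besides the shell and the picture viewer there is one more tool, called after ">>>" by a JSON object that holds its "method" and its "body". send_rows: Moves the arm, as the interface text tells. Its arguments: {"type":"object","properties":{"plan":{"type":"array"},"squeeze":{"type":"number"}},"required":["plan"]}

```bash
ls; mkdir -p pics; python3 - <<'E'
from bench import r
import cv2
print(r.get_state(), r.tip_extent)
for n in ("top","side","wrist"):
    d=r.get_image(n); cv2.imwrite(f"pics/{n}0.png",d["pixels"][:,:,::-1])
    print(n,{k:v for k,v in d.items() if k!="pixels"})
E
```

```text
pics
{'time': 0.0, 'q': array([-1.53811517e+00,  1.59060669e-01,  1.59819274e+00, -6.70699343e-06,
        1.38616359e+00, -2.10093854e-01]), 'joint_vel': array([-0.00042487,  0.00134053,  0.00047425,  0.00079698, -0.00032812,
        0.00059321]), 'tau': array([-1.72902401e-04, -3.85574949e+01, -3.22102833e+01,  7.00576231e-02,
        3.77775868e-02, -1.64761327e-04]), 'eef_pos': array([ 0.13818846, -0.55751072,  0.20443217]), 'eef_rot': array([-3.13980705e+00, -3.74023941e-04,  2.42775914e-01]), 'wrist_force': array([-0.45064493,  0.81941731, -0.04698315]), 'torque': array([ 0.03431043, -0.02556484, -0.02206011]), 'finger_gap': 0.09140113822731899} 0.017
top {'vfov': 53.95771124796784, 'cx': 317.84749891916687, 'cy': 241.85483965665375, 'position': array([ 0.50054824, -0.01682542,  0.916277  ]), 'attitude': array([-3.04431236e+00, -6.89283809e-04, -1.54557933e+00])}
side {'vfov': 55.15780471135355, 'cx': 315.0816945076904, 'cy': 238.824650203547, 'position': array([0.28063861, 0.58439528, 0.66235335]), 'attitude': array([-2.31443481,  0.01627727, -2.65387928])}
wrist {'vfov': 67.55091952106082, 'cx': 321.997899373832, 'cy': 240.45033807455394, 'tool_from_camera': array([[-1.40872626e-03, -9.56396685e-01, -2.92067451e-01,
         8.35707051e-02],
       [ 9.99998720e-01, -1.56902154e-03,  3.14593586e-04,
         7.65240447e-04],
       [-7.59136385e-04, -2.92066633e-01,  9.56397671e-01,
        -1.79180507e-01],
       [ 0.00000000e+00,  0.00000000e+00,  0.00000000e+00,
         1.00000000e+00]])}
```

View pics/top0.png

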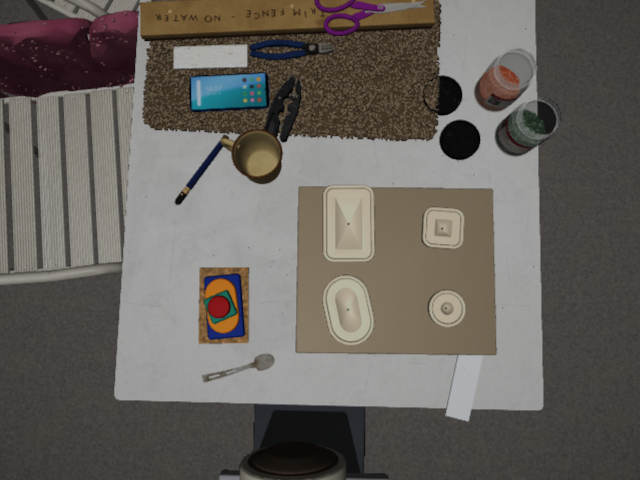

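View pics/side0.png

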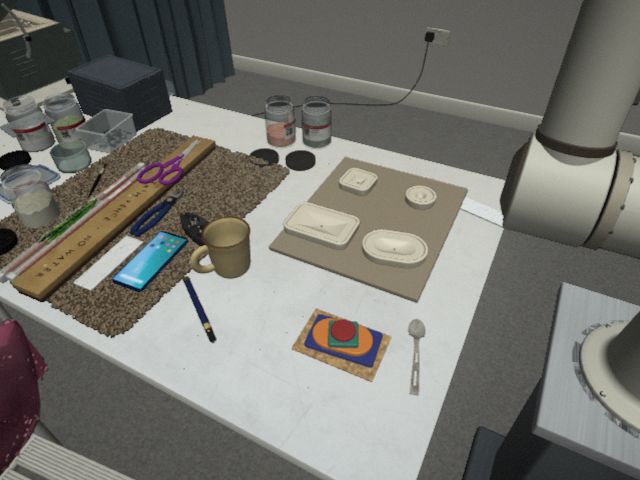

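View pics/wrist0.png

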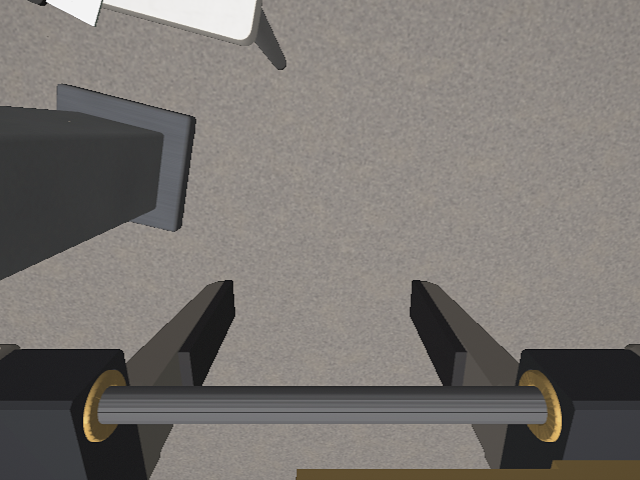

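The top view shows the stack at about (305,222) in (row,col). The moulds are the capsule (310,348), oblong (224,348), round (309,446) and square (228,443). The mug is at (155,257) and the cutter at (175,200). Next I'll write the helpers and measure.

```bash
cat > h.py <<'E'
import numpy as np, cv2
from scipy.spatial.transform import Rotation as Ro
from scipy.optimize import minimize
from bench import r
def shape(n,L,W=None):
    """outline points"""
    if n=='round':
        a=np.linspace(0,2*np.pi,72,endpoint=False); return np.c_[np.cos(a),np.sin(a)]*L/2
    rad={'square':.004,'oblong':.005,'capsule':W/2-1e-6,'sqm':.010,'obm':.010,'capm':W/2-1e-6}[n]
    pts=[]
    for cx,cy,a0 in ((1,1,0),(-1,1,90),(-1,-1,180),(1,-1,270)):
        a=np.radians(np.linspace(a0,a0+90,16))
        pts.append(np.c_[cx*(L/2-rad)+rad*np.cos(a),cy*(W/2-rad)+rad*np.sin(a)])
    return np.vstack(pts)
class Cam:
    def __init__(s,name):
        st=r.get_state(); d=r.get_image(name); s.name=name
        s.im=d['pixels']; s.f=240/np.tan(np.radians(d['vfov']/2)); s.cx,s.cy=d['cx'],d['cy']
        if 'position' in d: s.R=Ro.from_euler('xyz',d['attitude']).as_matrix(); s.p=np.array(d['position'])
        else:
            T=np.array(d['tool_from_camera']); Rt=Ro.from_euler('xyz',st['eef_rot']).as_matrix()
            s.R=Rt@T[:3,:3]; s.p=Rt@T[:3,3]+st['eef_pos']
    def proj(s,P):
        c=(np.asarray(P)-s.p)@s.R; return np.c_[s.cx+s.f*c[:,0]/c[:,2],s.cy+s.f*c[:,1]/c[:,2]]
    def back(s,row,col,z):
        d=s.R@np.array([(col-s.cx)/s.f,(row-s.cy)/s.f,1]); return s.p+d*(z-s.p[2])/d[2]
    def save(s,fn,outl=()):
        im=s.im[:,:,::-1].copy()
        for o in outl: cv2.polylines(im,[np.round(o*16).astype(int)],True,(255,0,255),1,cv2.LINE_AA,4)
        cv2.imwrite(fn,im)
def pose(o,x,z):
    c,sn=np.cos(x[2]),np.sin(x[2]); q=o@np.array([[c,sn],[-sn,c]])+x[:2]; return np.c_[q,np.full(len(q),z)]
def sil(cam,o,x,z0,z1):
    p=np.vstack([cam.proj(pose(o,x,z0)),cam.proj(pose(o,x,z1))]).astype(np.float32)
    return cv2.convexHull(p)[:,0]
def fit(cam,mask,o,x0,z0,z1):
    """mask uint8 0/1, filled. XOR area fit"""
    m=(mask*255).astype(float)
    def cost(x):
        b=np.zeros(m.shape,np.uint8); cv2.fillPoly(b,[np.round((sil(cam,o,x,z0,z1))*256).astype(int)],255,cv2.LINE_AA,8)
        return np.abs(b-m).sum()/255
    best=None
    for dy in (0,-.25,.25):
        x=np.array(x0)+[0,0,dy]
        s=np.array([x,x+[.006,0,0],x+[0,.006,0],x+[0,0,.15]])
        q=minimize(cost,x,method='Nelder-Mead',options=dict(initial_simplex=s,xatol=2e-5,fatol=.05,maxiter=300))
        if best is None or q.fun<best.fun: best=q
    return best.x,best.fun,m.sum()/255
H={'red':lambda h,s,v:((h<8)|(h>170))&(s>120)&(v>60),'teal':lambda h,s,v:(h>72)&(h<98)&(s>80)&(v>40),
   'amber':lambda h,s,v:(h>9)&(h<26)&(s>170)&(v>120),'blue':lambda h,s,v:(h>105)&(h<135)&(s>120)&(v>30)}
def cmask(im,col):
    hsv=cv2.cvtColor(im,cv2.COLOR_RGB2HSV).astype(int); return H[col](hsv[...,0],hsv[...,1],hsv[...,2]).astype(np.uint8)
def big(m,near=None,rad=80,close=3):
    m=cv2.morphologyEx(m,cv2.MORPH_CLOSE,np.ones((close,close),np.uint8))
    if near is not None:
        k=np.zeros_like(m); cv2.circle(k,(int(near[1]),int(near[0])),rad,1,-1); m=m*k
    cs,_=cv2.findContours(m,cv2.RETR_EXTERNAL,cv2.CHAIN_APPROX_NONE)
    c=max(cs,key=cv2.contourArea); o=np.zeros_like(m); cv2.drawContours(o,[c],-1,1,-1); return o
BL={'round':(shape('round',.042),'red'),'square':(shape('square',.05,.05),'teal'),
 'capsule':(shape('capsule',.104,.06),'amber'),'oblong':(shape('oblong',.12,.07),'blue')}
MO={'round':shape('round',.07),'square':shape('sqm',.078,.078),'capsule':shape('capm',.132,.088),'oblong':shape('obm',.148,.098)}
E
cat > m1.py <<'E'
from h import *
c=Cam('top'); outl=[]
for n in ['round_blank','square_blank','capsule_blank','oblong_blank','round_mould','square_mould','capsule_mould','oblong_mould','mug','cutter']:
    q=r.search_frame('top',n); print(n,[(np.round(a['at'],0).tolist(),round(a['score'],2)) for a in q[:2]])
print(c.R[:,2])
hsv=cv2.cvtColor(c.im,cv2.COLOR_RGB2HSV)
for p in ((310,330),(224,348),(195,310),(340,480)): print(p,c.im[p],hsv[p])
cum=np.zeros((480,640),np.uint8); z=.034
for n in ['round','square','capsule','oblong']:
    o,col=BL[n]; cum|=cmask(c.im,col); m=big(cum,(305,222),40)
    p0=c.back(305,222,z)
    x,f,a=fit(c,m,o,[p0[0],p0[1],1.3],z,z+.01); print(n,x.round(4),'xor',round(f,1),'area',a); outl.append(sil(c,o,x,z,z+.01)); z-=.01
cr=((hsv[...,2]>170)&(hsv[...,1]<70)).astype(np.uint8)
for n,s,y0 in (('round',(309,446),0),('square',(228,443),0),('capsule',(310,348),1.5),('oblong',(224,348),1.5)):
    m=big(cr,s,45,5); p0=c.back(*s,.03)
    x,f,a=fit(c,m,MO[n],[p0[0],p0[1],y0],.012,.0315); print(n,x.round(4),'xor',round(f,1),'area',a); outl.append(sil(c,MO[n],x,.012,.0315))
c.save('pics/fit0.png',outl)
im=cv2.imread('pics/fit0.png')[170:370,180:520]; cv2.imwrite('pics/fit0c.png',cv2.resize(im,None,fx=2.3,fy=2.3,interpolation=cv2.INTER_CUBIC))
E
python3 m1.py
```

```text
round_blank [([306.0, 216.0], 0.83)]
square_blank [([312.0, 228.0], 0.86)]
capsule_blank [([297.0, 227.0], 0.87), ([172.0, 199.0], 0.3)]
oblong_blank [([313.0, 239.0], 0.86)]
round_mould [([307.0, 444.0], 0.81), ([223.0, 349.0], 0.46)]
square_mould [([226.0, 442.0], 0.79)]
capsule_mould [([308.0, 346.0], 0.96)]
oblong_mould [([223.0, 349.0], 0.68), ([305.0, 219.0], 0.24)]
mug [([152.0, 255.0], 0.91)]
cutter [([170.0, 198.0], 0.78), ([222.0, 347.0], 0.24)]
[ 0.09711335  0.00176318 -0.99527177]
(310, 330) [181 181 161] [ 30  28 181]
(224, 348) [94 88 76] [20 49 94]
(195, 310) [119 107  86] [ 19  71 119]
(340, 480) [114 101  83] [ 17  69 114]
round [0.4614 0.164  1.3613] xor 97.4 area 382.0
square [0.4623 0.1624 0.5166] xor 151.6 area 659.0
capsule [0.4633 0.1641 0.156 ] xor 217.0 area 1479.0
oblong [0.462  0.1619 0.1093] xor 270.2 area 2247.0
round [ 0.4682 -0.2567  0.0738] xor 336.1 area 938.0
square [ 0.6212 -0.2525  0.2586] xor 468.0 area 1400.0
capsule [ 0.4632 -0.0748  0.2391] xor 401.6 area 2621.0
oblong [ 0.6261 -0.0734  0.0222] xor 562.4 area 3623.0
```

View pics/fit0c.png

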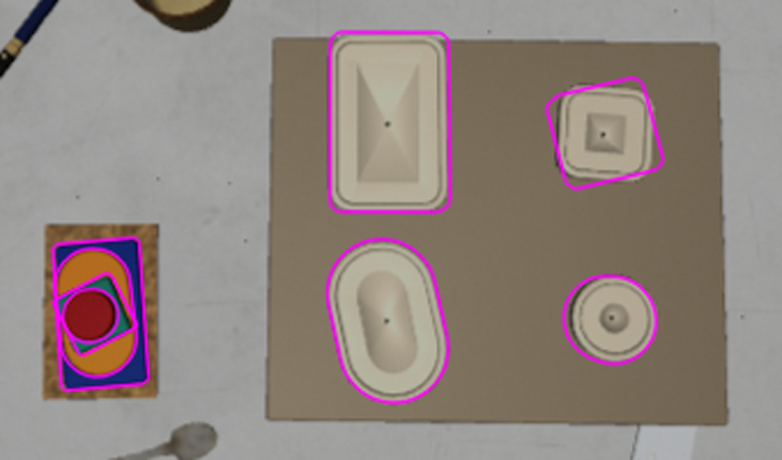

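Identities agree with the networks, and the red, teal, amber, blue stack order is correct. The outlines come out a little large, so I'll refine the masks and rasterising and check scale.

```bash
cat > patch.py <<'E'
s=open('h.py').read()
a=s.index("def fit("); b=s.index("H={'red'")
s=s[:a]+'''def fit(cam,mask4,o,x0,z0,z1,free=True,off=(0,0)):
    """mask4: 4x upsampled 0/1 mask; XOR fit of x,y,yaw,scale"""
    ys,xs=np.nonzero(mask4); y0,y1,xx0,x1=max(ys.min()-40,0),ys.max()+40,max(xs.min()-40,0),xs.max()+40
    m=mask4[y0:y1,xx0:x1]
    def cost(x):
        b=np.zeros(m.shape,np.uint8); q=(sil(cam,o*(x[3] if free else 1),x,z0,z1)+.5)*4-.5-[xx0,y0]
        cv2.fillPoly(b,[np.round(q).astype(int)],1)
        return float((b!=m).sum())/16
    best=None
    for dy in (0,-.25,.25):
        x=np.array(list(x0)+[1.]*free)+np.array([0,0,dy]+[0]*free)
        S=np.diag([.006,.006,.15]+[.05]*free); s=np.vstack([x,x+S])
        q=minimize(cost,x,method='Nelder-Mead',options=dict(initial_simplex=s,xatol=2e-5,fatol=.05,maxiter=400))
        if best is None or q.fun<best.fun: best=q
    return best.x,best.fun,m.sum()/16
def up(im): return cv2.resize(im,None,fx=4,fy=4,interpolation=cv2.INTER_CUBIC)
'''+s[b:]
open('h.py','w').write(s)
E
python3 patch.py
cat > m1.py <<'E'
from h import *
c=Cam('top'); outl=[]; I=up(c.im)
cum=np.zeros(I.shape[:2],np.uint8); z=.034
for n in ['round','square','capsule','oblong']:
    o,col=BL[n]; cum|=cmask(I,col); m=big(cum,(305*4,222*4),160,9)
    p0=c.back(305,222,z)
    x,f,a=fit(c,m,o,[p0[0],p0[1],.2],z,z+.01); print(n,x.round(4),'xor',round(f,1),'area',a); outl.append(sil(c,o*x[3],x,z,z+.01)); z-=.01
lab=cv2.cvtColor(I,cv2.COLOR_RGB2LAB).astype(int)
sh=np.median(cv2.cvtColor(c.im,cv2.COLOR_RGB2LAB)[250:275,310:480].reshape(-1,3),0); print(sh)
cr=(np.abs(lab-sh).max(2)>18).astype(np.uint8)
cv2.imwrite('pics/mk.png',cv2.resize(cr[170*4:370*4,280*4:520*4]*255,None,fx=.8,fy=.8))
for n,s,y0 in (('round',(309,446),0),('square',(228,443),0),('capsule',(310,348),.24),('oblong',(224,348),0)):
    m=big(cr,(s[0]*4,s[1]*4),(42 if n!='oblong' else 50)*4,5); p0=c.back(*s,.03)
    x,f,a=fit(c,m,MO[n],[p0[0],p0[1],y0],.012,.0315); print(n,x.round(4),'xor',round(f,1),'area',a); outl.append(sil(c,MO[n]*x[3],x,.012,.0315))
c.save('pics/fit1.png',outl)
im=cv2.imread('pics/fit1.png')[170:370,180:520]; cv2.imwrite('pics/fit1c.png',cv2.resize(im,None,fx=2.3,fy=2.3,interpolation=cv2.INTER_CUBIC))
E
python3 m1.py
```

```text
round [0.4617 0.1649 0.3603 0.9155] xor 12.8 area 380.9375
square [0.4613 0.1641 0.4462 0.9255] xor 17.1 area 659.5
capsule [0.4634 0.1633 0.1678 0.9679] xor 38.2 area 1522.6875
oblong [0.4618 0.1613 0.127  0.9702] xor 63.3 area 2247.1875
[121. 129. 141.]
round [ 0.4692 -0.2586 -0.0715  0.9606] xor 30.2 area 1138.4375
square [ 0.6217 -0.2519 -0.0579  0.9448] xor 74.4 area 1621.3125
capsule [ 0.4615 -0.0743  0.2298  0.9775] xor 31.2 area 2807.0625
oblong [ 0.6342 -0.0712  0.0064  1.0253] xor 415.7 area 4390.25
```

View pics/fit1c.png

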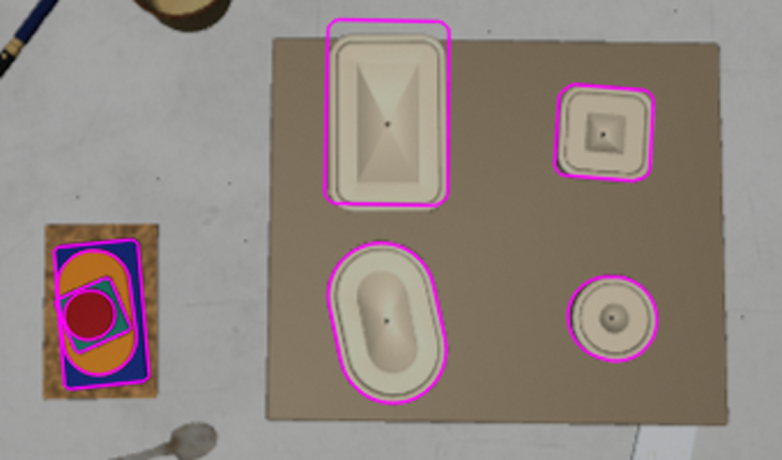

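View pics/mk.png

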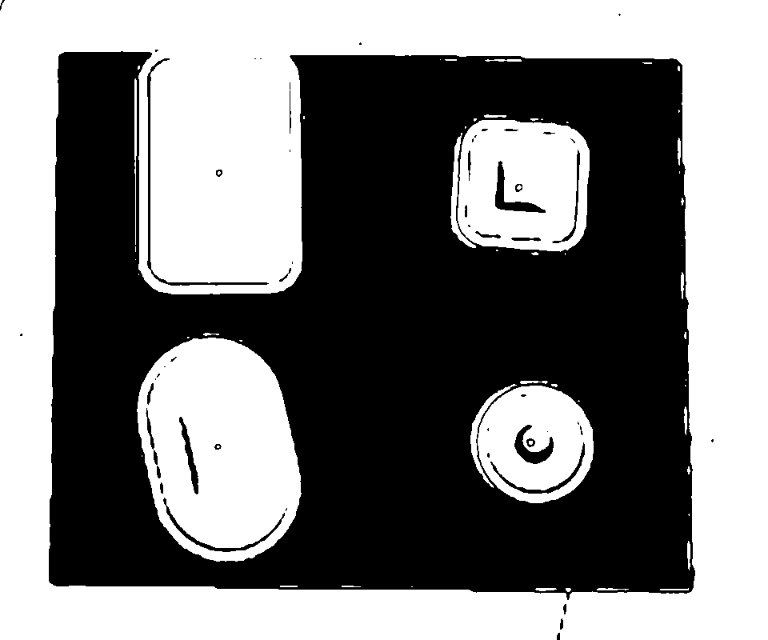

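```bash
cat > go.py <<'E'
import sys
from h import *
def go(tgt,yaw,cap=.1):
    """print successive calls (one end row each) from the present pose to tgt/yaw, tool down"""
    st=r.get_state(); p=st['eef_pos'].copy(); R=Ro.from_euler('xyz',st['eef_rot']).as_matrix()
    print('t',round(st['time'],2),'pos',p.round(4),'rpy',st['eef_rot'].round(4),'F',st['wrist_force'].round(1),'gap',round(st['finger_gap'],4),'q',st['q'].round(2))
    Rt=(Ro.from_euler('z',yaw)*Ro.from_euler('x',np.pi)).as_matrix()
    for i in range(12):
        rv=Ro.from_matrix(R.T@Rt).as_rotvec(); d=R.T@(np.array(tgt)-p)
        k=max(np.abs(d).max()/cap,np.abs(rv).max()/(np.pi/6),1e-9); k=max(k,1)
        d=d/k; rv=rv/k
        print('call',i,'row',np.round(np.r_[d/.1,rv/(np.pi/6)],3).tolist(),'rows>=',int(np.ceil(max(np.linalg.norm(d)/.0417,np.degrees(np.linalg.norm(rv))/7.16))))
        p=p+R@d; R=R@Ro.from_rotvec(rv).as_matrix()
        if k<=1: break
if __name__=='__main__':
    a=[float(v) for v in sys.argv[1:]]; go(a[:3],a[3])
E
python3 go.py .5 -.13 .32 0
```

```text
t 0.75 pos [ 0.1382 -0.5581  0.2054] rpy [ 3.1415 -0.      0.2428] F [-0.3 -1.  -0. ] gap 0.0918 q [-1.54  0.16  1.6   0.    1.39 -0.21]
call 0 row [1.0, -0.724, -0.252, 0.0, -0.0, 0.102] rows>= 4
call 1 row [1.0, -0.808, -0.263, 0.0, -0.0, 0.106] rows>= 4
call 2 row [1.0, -0.905, -0.276, 0.0, -0.0, 0.112] rows>= 4
call 3 row [0.983, -1.0, -0.287, 0.0, -0.0, 0.116] rows>= 4
call 4 row [0.219, -0.252, -0.068, 0.0, -0.0, 0.028] rows>= 1
```

>>> {"method": "send_rows", "body": {"plan": [[[1.0,-0.72,-0.25,0,0,0.1,1],[1.0,-0.72,-0.25,0,0,0.1,1],[1.0,-0.72,-0.25,0,0,0.1,1],[1.0,-0.72,-0.25,0,0,0.1,1]]]}}

```text
time: 1.08
eef_pos: [0.2219, -0.4608, 0.2323]
eef_rot: [3.14, -0.002, 0.195]
wrist_force: [-0.2, -0.8, -0.7]
finger_gap: 0.0918
```

>>> {"method": "send_rows", "body": {"plan": [[[1.0,-0.81,-0.26,0,0,0.11,1],[1.0,-0.81,-0.26,0,0,0.11,1],[1.0,-0.81,-0.26,0,0,0.11,1],[1.0,-0.81,-0.26,0,0,0.11,1]]]}}

```text
time: 1.42
eef_pos: [0.3041, -0.3626, 0.2582]
eef_rot: [3.14, -0.003, 0.138]
wrist_force: [-0.2, 0.8, 0.9]
finger_gap: 0.0922
```

>>> {"method": "send_rows", "body": {"plan": [[[1.0,-0.9,-0.28,0,0,0.11,1],[1.0,-0.9,-0.28,0,0,0.11,1],[1.0,-0.9,-0.28,0,0,0.11,1],[1.0,-0.9,-0.28,0,0,0.11,1]]]}}

```text
time: 1.75
eef_pos: [0.3907, -0.2606, 0.286]
eef_rot: [3.141, -0.003, 0.079]
wrist_force: [0.2, -0.0, -0.7]
finger_gap: 0.092
```

>>> {"method": "send_rows", "body": {"plan": [[[1.0,-1.0,-0.29,0,0,0.14,1],[1.0,-1.0,-0.29,0,0,0.14,1],[1.0,-1.0,-0.29,0,0,0.14,1],[1.0,-1.0,-0.29,0,0,0.14,1],[1.0,-1.0,-0.29,0,0,0.14,1]]]}}

```text
time: 2.17
eef_pos: [0.4825, -0.1539, 0.3144]
eef_rot: [3.141, -0.002, 0.007]
wrist_force: [0.2, -0.1, -0.2]
finger_gap: 0.0918
```

```bash
python3 go.py .5 -.13 .32 0
```

```text
t 2.17 pos [ 0.4825 -0.1539  0.3144] rpy [ 3.1414e+00 -2.3000e-03  6.7000e-03] F [ 0.2 -0.1 -0.2] gap 0.0918 q [-0.55 -0.07  1.62  0.    1.59  1.02]
call 0 row [0.177, -0.238, -0.056, 0.0, -0.004, 0.013] rows>= 1
```

>>> {"method": "send_rows", "body": {"plan": [[[0.18,-0.24,-0.06,0,0,0.01,1],[0.18,-0.24,-0.06,0,0,0.01,1],[0.18,-0.24,-0.06,0,0,0.01,1]]]}}

```text
time: 2.42
eef_pos: [0.4981, -0.1326, 0.3192]
eef_rot: [3.141, 0.0, -0.002]
wrist_force: [-0.4, 0.6, -0.1]
finger_gap: 0.0917
```

```bash
cat > m2.py <<'E'
from h import *
import pickle
c=Cam('wrist'); pickle.dump((c.im,c.f,c.cx,c.cy,c.R,c.p),open('w1.pkl','wb')); c.save('pics/w1.png')
print(r.get_state()['eef_pos'].round(4),r.get_state()['eef_rot'].round(4))
E
python3 m2.py
```

```text
[ 0.4977 -0.133   0.319 ] [ 3.1411e+00  9.0000e-04 -3.4000e-03]
```

View pics/w1.png

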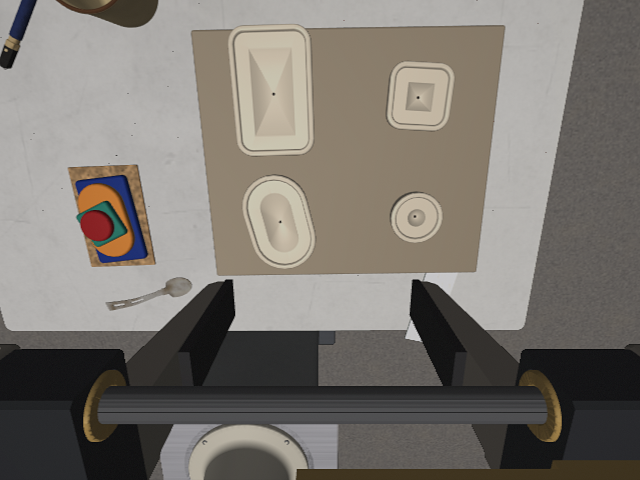

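The wrist view shows all four moulds clear of each other and the stack at (220,105). I'll fit these outlines and compare them with the top view.

```bash
cat > m3.py <<'E'
from h import *
import pickle,sys
def wrist(fn):
    c=Cam.__new__(Cam); c.im,c.f,c.cx,c.cy,c.R,c.p=pickle.load(open(fn,'rb')); return c
def moulds(c,seeds,show=None):
    I=up(c.im); lab=cv2.cvtColor(I,cv2.COLOR_RGB2LAB).astype(int); outl=[]
    for n,(x,y,yaw) in seeds.items():
        s=c.proj([[x,y,.03]])[0]
        sh=np.array([121,129,141]); 
        hull=sil(c,MO[n]*1.12,(x,y,yaw),.012,.0315); reg=np.zeros(I.shape[:2],np.uint8); cv2.fillPoly(reg,[np.round(hull*4).astype(int)],1)
        m=((np.abs(lab-sh).max(2)>18)&~((lab[...,0]>140)&(lab[...,2]<133))&(reg>0)).astype(np.uint8)
        m=cv2.morphologyEx(m,cv2.MORPH_OPEN,np.ones((5,5),np.uint8))
        m=big(m,None,0,9)
        q,f,a=fit(c,m,MO[n],(x,y,yaw),.012,.0315); print(n,'mould',q.round(4),'xor',round(f,1),'area',round(a)); outl.append(sil(c,MO[n]*q[3],q,.012,.0315))
    return outl
def blanks(c,names,x0,z,rad=260):
    I=up(c.im); cum=np.zeros(I.shape[:2],np.uint8); outl=[]
    for n in names:
        o,col=BL[n]; cum|=cmask(I,col); s=c.proj([[x0[0],x0[1],z+.01]])[0]; m=big(cum,(s[1]*4,s[0]*4),rad,9)
        q,f,a=fit(c,m,o,x0,z,z+.01); print(n,'blank',q.round(4),'xor',round(f,1),'area',round(a)); outl.append(sil(c,o*q[3],q,z,z+.01)); z-=.01
    return outl
SE={'round':(.469,-.2576,0),'square':(.6215,-.252,-.05),'capsule':(.462,-.0745,.235),'oblong':(.6261,-.0734,.02)}
if __name__=='__main__':
    c=wrist('w1.pkl'); o=moulds(c,SE)+blanks(c,['round','square','capsule','oblong'],(.462,.164,.2),.034)
    c.save('pics/w1f.png',o)
    t=Cam('top'); lab=cv2.cvtColor(t.im,cv2.COLOR_RGB2LAB); print([lab[a] for a in ((175,340),(192,345),(224,365))])
E
python3 m3.py
```

```text
round mould [ 0.4695 -0.2604  0.4471  0.9555] xor 47.8 area 2112
square mould [ 0.6219 -0.2547 -0.061   0.9439] xor 176.9 area 4086
capsule mould [ 0.4635 -0.0718  0.1728  1.096 ] xor 228.1 area 6597
oblong mould [ 0.6254 -0.0728  0.0196  0.9883] xor 761.9 area 10927
round blank [0.4633 0.165  0.6284 0.8723] xor 67.2 area 752
square blank [0.4626 0.1646 0.4429 0.9526] xor 64.2 area 1369
capsule blank [0.4649 0.1655 0.1698 0.9332] xor 232.1 area 2830
oblong blank [0.4637 0.1621 0.1148 0.9767] xor 257.8 area 4447
[array([178, 127, 130], dtype=uint8), array([191, 127, 140], dtype=uint8), array([193, 127, 140], dtype=uint8)]
```

View pics/w1f.png

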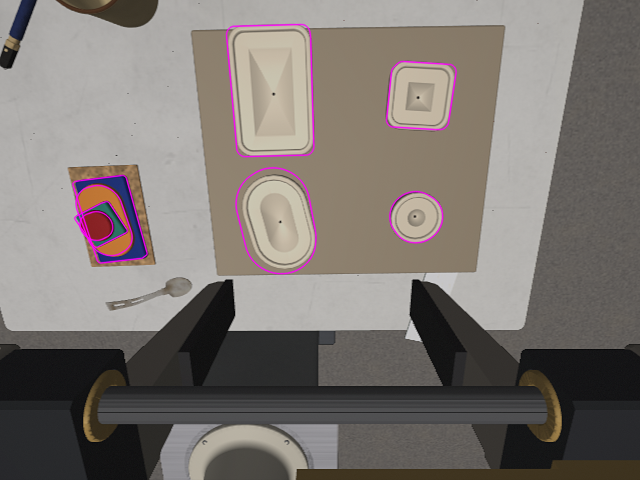

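```bash
sed -i "s/\*1.12,(x,y,yaw)/*1.05,(x,y,yaw)/" m3.py; python3 - <<'E'
from m3 import *
moulds(wrist('w1.pkl'),SE)
E
python3 go.py .4625 .1645 .16 .44
```

```text
round mould [ 0.4695 -0.2604  0.5335  0.9554] xor 45.8 area 2110
square mould [ 0.6219 -0.2547 -0.061   0.9439] xor 176.9 area 4086
capsule mould [ 0.463  -0.0725  0.221   1.0283] xor 152.6 area 5867
oblong mould [ 0.6256 -0.0728  0.0212  0.9863] xor 415.4 area 10581
t 2.52 pos [ 0.4975 -0.1332  0.3189] rpy [ 3.1413e+00  1.0000e-03 -4.3000e-03] F [ 0.3  0.7 -0.2] gap 0.0916 q [-0.5  -0.05  1.59 -0.    1.6   1.08]
call 0 row [-0.121, -1.0, 0.534, 0.0, 0.001, -0.285] rows>= 3
call 1 row [0.028, -1.0, 0.53, 0.0, 0.001, -0.283] rows>= 3
call 2 row [0.174, -0.974, 0.525, 0.0, 0.001, -0.28] rows>= 3
```

>>> {"method": "send_rows", "body": {"plan": [[[-0.12,-1.0,0.5,0,0,-0.28,1],[-0.12,-1.0,0.5,0,0,-0.28,1],[-0.12,-1.0,0.5,0,0,-0.28,1]]]}}

```text
time: 2.77
eef_pos: [0.485, -0.0313, 0.2676]
eef_rot: [-3.14, 0.002, 0.143]
wrist_force: [-0.3, -0.1, -1.1]
finger_gap: 0.0918
```

>>> {"method": "send_rows", "body": {"plan": [[[0.03,-1.0,0.5,0,0,-0.28,1],[0.03,-1.0,0.5,0,0,-0.28,1],[0.03,-1.0,0.5,0,0,-0.28,1]]]}}

```text
time: 3.02
eef_pos: [0.4734, 0.0687, 0.2174]
eef_rot: [-3.14, 0.002, 0.29]
wrist_force: [0.3, -0.3, -0.6]
finger_gap: 0.0916
```

>>> {"method": "send_rows", "body": {"plan": [[[0.17,-0.98,0.5,0,0,-0.28,1],[0.17,-0.98,0.5,0,0,-0.28,1],[0.17,-0.98,0.5,0,0,-0.28,1],[0.17,-0.98,0.5,0,0,-0.28,1],[0.17,-0.98,0.5,0,0,-0.28,1]]]}}

```text
time: 3.43
eef_pos: [0.4626, 0.1656, 0.1684]
eef_rot: [-3.142, 0.002, 0.438]
wrist_force: [0.7, -0.6, 0.3]
finger_gap: 0.0924
```

```bash
cat > see.py <<'E'
import sys
from m3 import *
fn=sys.argv[1]; names=sys.argv[2].split(','); z=float(sys.argv[3]); x0=[float(v) for v in sys.argv[4:7]]
c=Cam('wrist'); pickle.dump((c.im,c.f,c.cx,c.cy,c.R,c.p),open(fn+'.pkl','wb'))
c.save('pics/'+fn+'.png',blanks(c,names,x0,z,700))
E
python3 see.py w2 round,square,capsule,oblong .034 .462 .164 .3; python3 go.py .4625 .1645 .056 .44
```

```text
round blank [0.4635 0.1642 0.8013 0.9417] xor 39.5 area 1644
square blank [0.4632 0.1634 0.4408 0.9503] xor 42.8 area 2803
capsule blank [0.4653 0.1626 0.1597 0.9686] xor 70.2 area 5866
oblong blank [0.4641 0.1606 0.1159 0.9739] xor 52.8 area 8520
t 3.48 pos [0.4636 0.165  0.1695] rpy [3.1408e+00 4.0000e-04 4.3610e-01] F [ 0.  -0.5  0.2] gap 0.0917 q [ 0.1  -0.03  1.87 -0.    1.3   1.23]
call 0 row [-0.011, -0.001, 1.0, 0.001, 0.001, -0.007] rows>= 3
call 1 row [-0.001, -0.0, 0.135, 0.0, 0.0, -0.001] rows>= 1
```

View pics/w2.png

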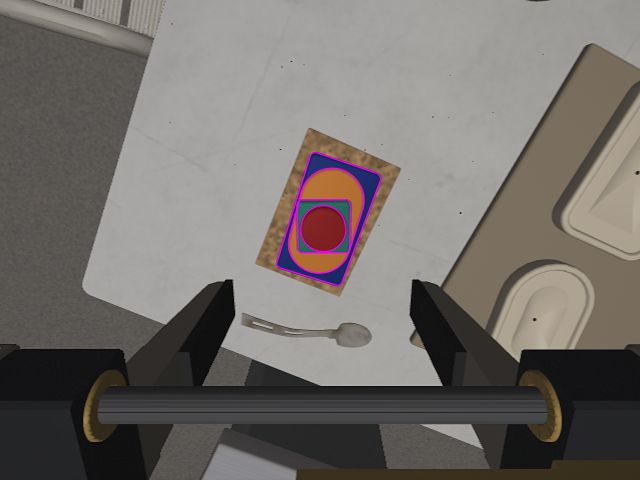

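The outlines fit tightly. In this view the round blank sits at image (row 228, col 323) and world (0.4635, 0.1642). Descending.

>>> {"method": "send_rows", "body": {"plan": [[[0,0,0.4,0,0,0,0.7],[0,0,0.8,0,0,0,0.7],[0,0,0.95,0,0,0,0.7],[0,0,0.95,0,0,0,0.7],[0,0,0.95,0,0,0,0.7]]], "squeeze": 15}}

```text
time: 3.9
eef_pos: [0.4642, 0.1647, 0.075]
eef_rot: [3.141, -0.0, 0.434]
wrist_force: [0.9, -0.6, 0.1]
finger_gap: 0.0644
```

```bash
python3 go.py .4635 .1642 .056 .44
```

```text
t 3.9 pos [0.4642 0.1647 0.075 ] rpy [ 3.1412e+00 -1.0000e-04  4.3430e-01] F [ 0.9 -0.6  0.1] gap 0.0644 q [ 0.1   0.09  1.94 -0.    1.1   1.23]
call 0 row [-0.009, 0.001, 0.19, 0.001, -0.0, -0.011] rows>= 1
```

>>> {"method": "send_rows", "body": {"plan": [[[0,0,0.1,0,0,-0.01,0.65],[0,0,0.18,0,0,-0.01,0.65],[0,0,0.18,0,0,-0.01,0.65],[0,0,0.18,0,0,-0.01,0.4],[0,0,0.18,0,0,-0.01,0.4],[0,0,0.18,0,0,-0.01,0.3],[0,0,0.18,0,0,-0.01,0.3],[0,0,0.18,0,0,-0.01,0.3]]]}}

```text
time: 4.57
eef_pos: [0.4637, 0.1663, 0.0567]
eef_rot: [3.141, -0.001, 0.442]
wrist_force: [-0.0, -0.3, -0.5]
finger_gap: 0.0289
```

```bash
python3 go.py .4692 -.2593 .12 0.02
```

```text
t 4.57 pos [0.4637 0.1663 0.0567] rpy [ 3.1414e+00 -6.0000e-04  4.4200e-01] F [-0.  -0.3 -0.5] gap 0.0289 q [ 0.1   0.12  1.96 -0.    1.07  1.23]
call 0 row [-0.457, 1.0, -0.164, 0.0, -0.0, 0.208] rows>= 3
call 1 row [-0.331, 1.0, -0.157, 0.0, -0.0, 0.199] rows>= 3
call 2 row [-0.219, 1.0, -0.152, 0.0, -0.0, 0.194] rows>= 3
call 3 row [-0.115, 1.0, -0.15, 0.0, -0.0, 0.191] rows>= 3
call 4 row [-0.001, 0.073, -0.011, 0.0, -0.0, 0.014] rows>= 1
```

The gap of 28.9 mm is less than the blank's 42 mm, so I'll look before moving.

```bash
python3 - <<'E'
from h import *
for n in ('wrist','top','side'): Cam(n).save(f'pics/a_{n}.png')
im=cv2.imread('pics/a_side.png')[270:400,260:420]; cv2.imwrite('pics/a_sidec.png',cv2.resize(im,None,fx=4,fy=4,interpolation=cv2.INTER_CUBIC))
E
```

```text
(no output)
```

View pics/a_wrist.png

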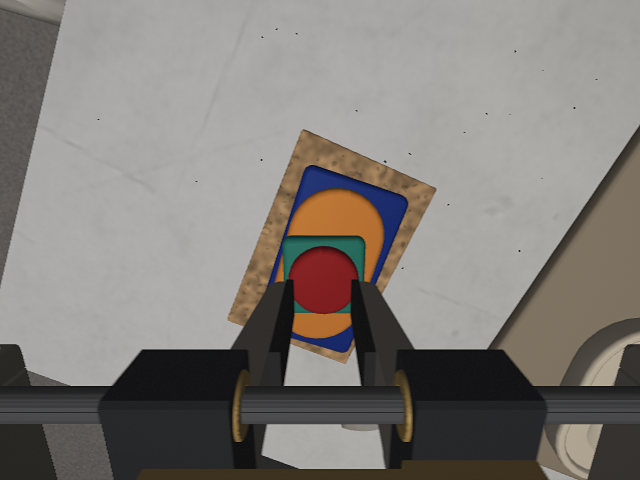

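View pics/a_sidec.png

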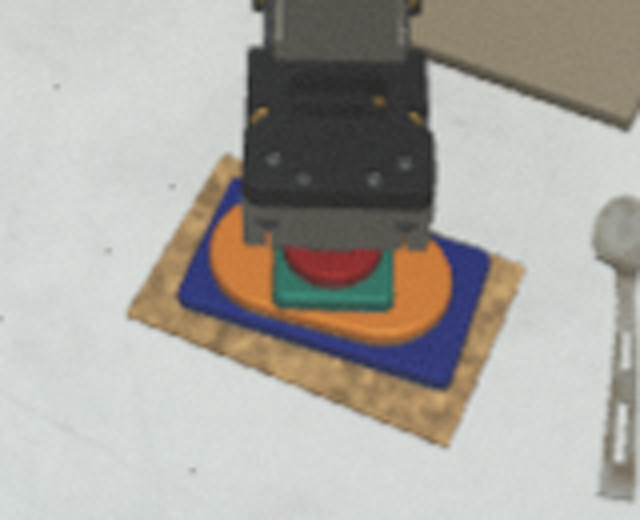

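The fingers look as if they sit above the disc, not beside it. I'll check the fingertip height in the side view.

```bash
python3 - <<'E'
from h import *
print(r.tip_extent,[a for a in dir(r) if not a.startswith('_')])
st=r.get_state(); R=Ro.from_euler('xyz',st['eef_rot']).as_matrix(); p=st['eef_pos']; print(p,st['finger_gap'])
T=lambda P:np.array(P)@R.T+p
s=Cam('side'); im=cv2.resize(s.im[:,:,::-1],None,fx=5,fy=5,interpolation=cv2.INTER_CUBIC)
for zt,col in ((-.008,(255,0,255)),(.017,(0,255,0)),):
    for y in (.0145,-.0145,.0325,-.0325):
        P=T([[-.01,y,zt],[.01,y,zt]]); q=(s.proj(P)+.5)*5; cv2.line(im,tuple(q[0].astype(int)),tuple(q[1].astype(int)),col,2)
cv2.imwrite('pics/sd.png',im[270*5:370*5,280*5:420*5])
E
```

```text
0.017 ['IKError', 'get_image', 'get_state', 'job_done', 'search_frame', 'tip_extent']
[0.46357705 0.16625077 0.05654278] 0.027484306626919
```

View pics/sd.png

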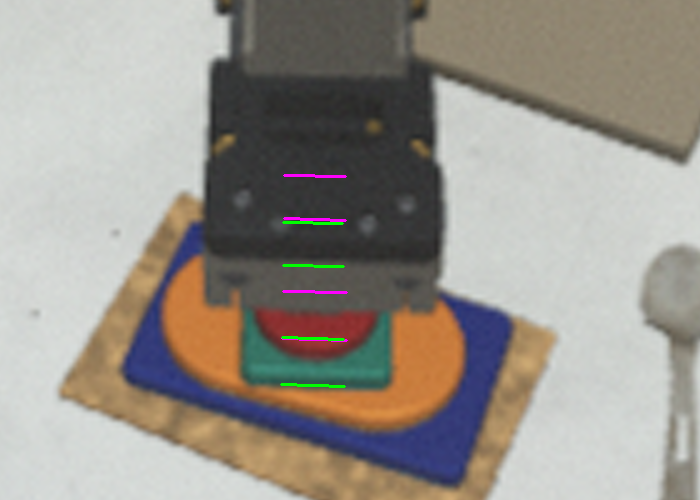

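```bash
python3 - <<'E'
import cv2,numpy as np
a=cv2.imread('pics/w2.png'); b=cv2.imread('pics/a_wrist.png')
A=cv2.resize(a[265:400,120:260],None,fx=4,fy=4,interpolation=cv2.INTER_CUBIC)
B=cv2.resize(b[230:365,250:390],None,fx=4,fy=4,interpolation=cv2.INTER_CUBIC)
g=np.hstack([A[:,:400],B[:,:400]]); g=np.clip(g.astype(float)*1.8,0,255).astype(np.uint8); cv2.imwrite('pics/tip.png',g)
E
```

```text
(no output)
```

View pics/tip.png

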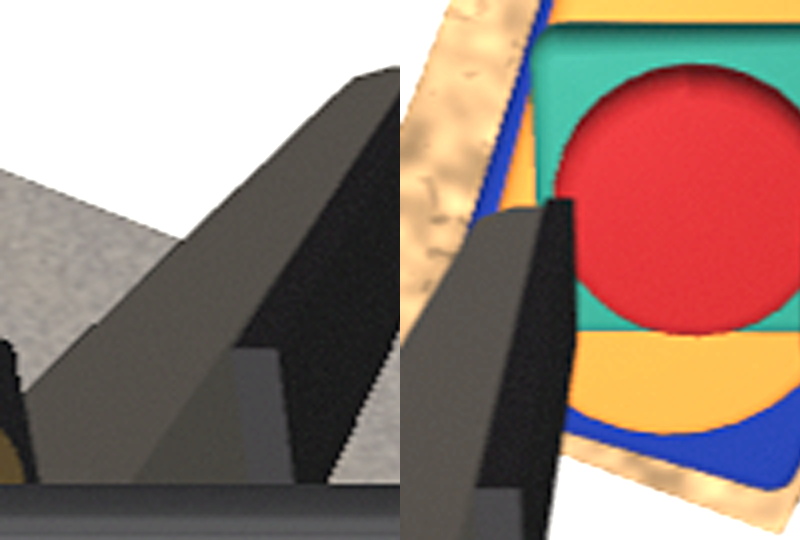

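The wrist and side views agree that the fingertips really end about 8–9 mm behind the reported TCP (not 17 mm ahead), so the jaws closed above the disc. I'll reopen, lower and retry gently.

>>> {"method": "send_rows", "body": {"plan": [[[0,0,0,0,0,0,0.7],[0,0,0,0,0,0,0.7],[0,0,0,0,0,0,0.7],[0,0,0.1,0,0,0,0.7],[0,0,0.2,0,0,0,0.7],[0,0,0.24,0,0,0,0.7],[0,0,0.24,0,0,0,0.7],[0,0,0.24,0,0,0,0.7]]]}}

```text
time: 5.43
eef_pos: [0.4628, 0.1661, 0.0316]
eef_rot: [-3.141, 0.002, 0.442]
wrist_force: [0.1, -0.2, 0.2]
finger_gap: 0.0644
```

```bash
python3 - <<'E'
from h import *
st=r.get_state(); print(st['eef_pos'],st['wrist_force'],st['finger_gap'])
c=Cam('wrist'); c.save('pics/b_w.png'); s=Cam('side'); s.save('pics/b_s.png')
B=cv2.imread('pics/b_w.png')[220:345,230:420]; S=cv2.imread('pics/b_s.png')[280:380,290:420]
B=cv2.resize(B,(760,500),interpolation=cv2.INTER_CUBIC); cv2.imwrite('pics/b_w4.png',B); cv2.imwrite('pics/b_s4.png',cv2.resize(S,None,fx=5,fy=5,interpolation=cv2.INTER_CUBIC))
E
```

```text
[0.46283026 0.16613813 0.03161172] [ 0.09159897 -0.21273616  0.15902439] 0.0644149246501321
```

View pics/b_w4.png

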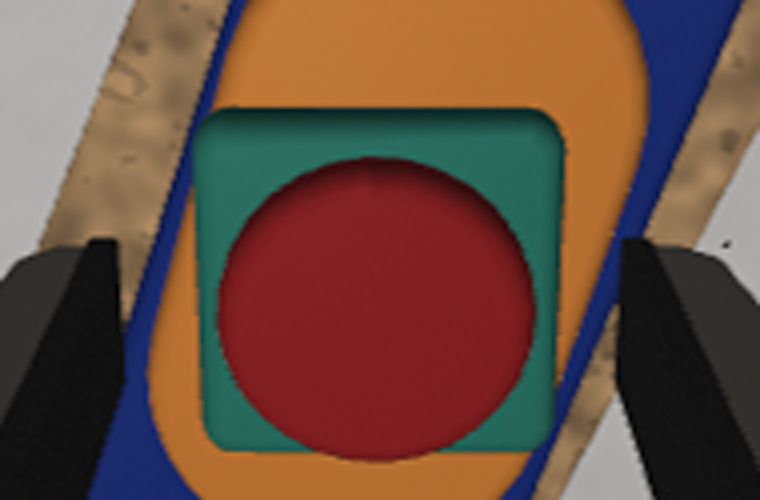

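View pics/b_s4.png

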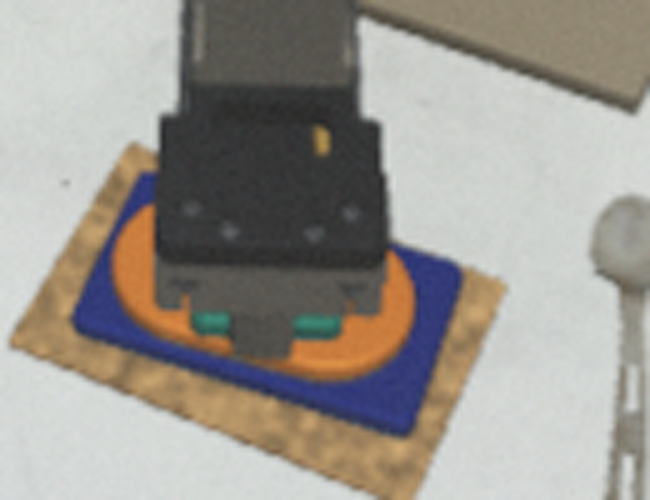

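```bash
python3 - <<'E'
from h import *
st=r.get_state(); R=Ro.from_euler('xyz',st['eef_rot']).as_matrix(); p=st['eef_pos']; print(p,st['finger_gap'])
T=lambda P:np.array(P)@R.T+p
s=Cam('side'); im=cv2.resize(s.im[:,:,::-1],None,fx=5,fy=5,interpolation=cv2.INTER_CUBIC)
for zt,col in ((-.009,(255,0,255)),(.0,(255,255,0)),(.017,(0,255,0)),):
    for y in (.032,-.032,.04,-.04):
        P=T([[-.01,y,zt],[.01,y,zt]]); q=(s.proj(P)+.5)*5; cv2.line(im,tuple(q[0].astype(int)),tuple(q[1].astype(int)),col,1)
cv2.imwrite('pics/sd2.png',im[280*5:380*5,290*5:420*5])
E
```

```text
[0.46366994 0.16621994 0.03250531] 0.06454592656537217
```

View pics/sd2.png

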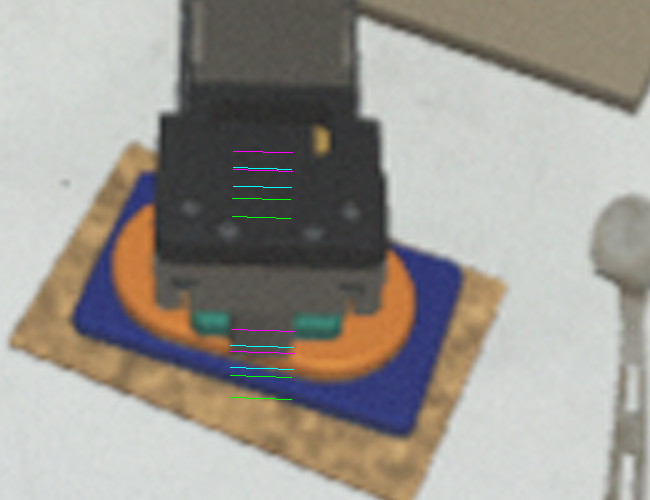

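Confirmed: the tip is at about TCP −7 mm, so it is now at z≈0.039, beside the disc. Closing gently.

>>> {"method": "send_rows", "body": {"plan": [[[0,0,0.01,0,0,0,0.5],[0,0,0.01,0,0,0,0.5],[0,0,0.01,0,0,0,0.4],[0,0,0.01,0,0,0,0.35],[0,0,0.01,0,0,0,0.35],[0,0,0.01,0,0,0,0.35],[0,0,0.01,0,0,0,0.35]]], "squeeze": 8}}

```text
time: 6.17
eef_pos: [0.4636, 0.1662, 0.0315]
eef_rot: [3.142, -0.0, 0.442]
wrist_force: [-0.2, 0.1, 0.7]
finger_gap: 0.0407
```

```bash
python3 - <<'E'
from h import *
st=r.get_state(); print(st['time'],st['eef_pos'],st['wrist_force'],st['finger_gap'])
c=Cam('wrist'); c.save('pics/c_w.png')
E
```

```text
6.1667 [0.46356264 0.16622444 0.031512  ] [-0.19631136  0.12574965  0.74349502] 0.04068964233914087
```

View pics/c_w.png

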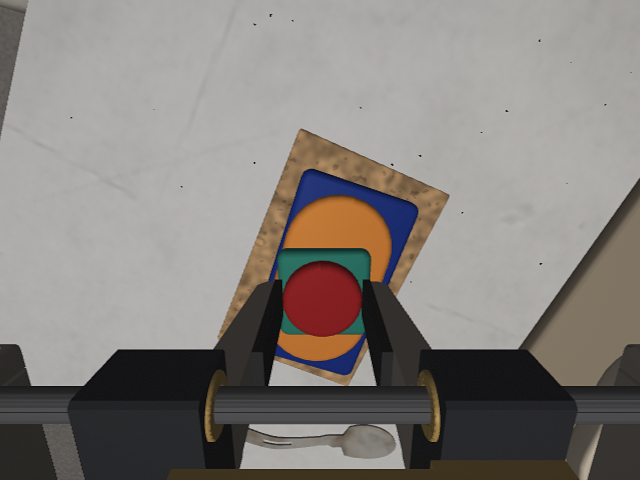

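```bash
python3 see.py w3 round .034 .4636 .1662 0; python3 go.py .4692 -.2590 .08 0.02
```

```text
round blank [0.463  0.1651 0.1418 0.9272] xor 212.0 area 4593
t 6.27 pos [0.4636 0.1662 0.0315] rpy [ 3.1415e+00 -3.0000e-04  4.4180e-01] F [ 0.3 -0.4  0.6] gap 0.0411 q [ 0.1   0.16  1.97 -0.    1.01  1.23]
call 0 row [-0.457, 1.0, -0.125, 0.0, -0.0, 0.208] rows>= 3
call 1 row [-0.331, 1.0, -0.12, 0.0, -0.0, 0.2] rows>= 3
call 2 row [-0.218, 1.0, -0.117, 0.0, -0.0, 0.194] rows>= 3
call 3 row [-0.114, 1.0, -0.115, 0.0, -0.0, 0.191] rows>= 3
call 4 row [-0.001, 0.07, -0.008, 0.0, -0.0, 0.013] rows>= 1
```

>>> {"method": "send_rows", "body": {"plan": [[[0,0,-0.03,0,0,0,0.35],[0,0,-0.08,0,0,0,0.35],[0,0,-0.2,0,0,0,0.35],[0,0,-0.4,0,0,0,0.35],[0,0,-0.5,0,0,0,0.35],[0,0,-0.5,0,0,0,0.35]]], "squeeze": 20}}

```text
time: 6.77
eef_pos: [0.4658, 0.1665, 0.0843]
eef_rot: [3.14, -0.005, 0.442]
wrist_force: [0.4, -0.0, -0.1]
finger_gap: 0.0406
```

```bash
python3 see.py w4 round .084 .4636 .1662 0;  python3 go.py .4692 -.2590 .082 0.02
```

```text
round blank [ 4.639e-01  1.648e-01 -7.000e-04  9.452e-01] xor 221.6 area 4584
t 6.82 pos [0.4647 0.1663 0.0827] rpy [ 3.1405e+00 -3.1000e-03  4.4180e-01] F [ 0.2 -0.1 -0.5] gap 0.0403 q [ 0.1   0.08  1.94 -0.    1.12  1.23]
call 0 row [-0.46, 1.0, 0.002, 0.0, -0.002, 0.208] rows>= 3
call 1 row [-0.334, 1.0, 0.002, 0.0, -0.002, 0.2] rows>= 3
call 2 row [-0.221, 1.0, 0.002, 0.0, -0.002, 0.194] rows>= 3
call 3 row [-0.117, 1.0, 0.002, 0.0, -0.002, 0.191] rows>= 3
call 4 row [-0.001, 0.068, 0.0, 0.0, -0.0, 0.013] rows>= 1
```

View pics/w4.png

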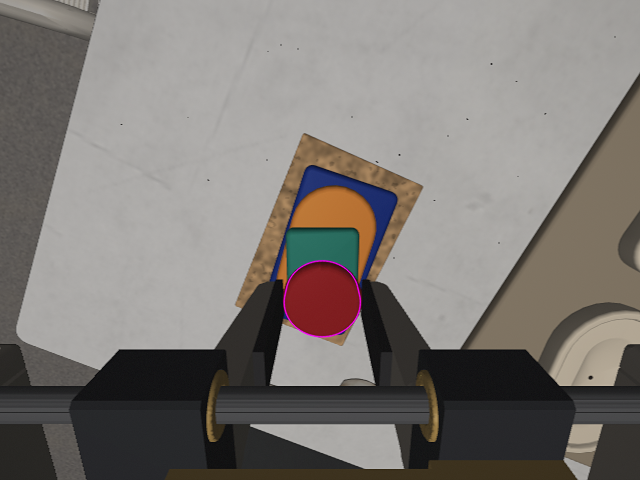

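The disc is gripped centrally and flat (disc at row 298, col 322). Moving it to the round mould.

>>> {"method": "send_rows", "body": {"plan": [[[-0.1,0.2,0,0,0,0.05,0.35],[-0.2,0.5,0,0,0,0.1,0.35],[-0.35,0.8,0,0,0,0.15,0.35],[-0.46,1.0,0,0,0,0.21,0.35]]]}}

```text
time: 7.15
eef_pos: [0.4639, 0.0543, 0.0804]
eef_rot: [-3.142, 0.001, 0.33]
wrist_force: [0.4, -0.3, -0.6]
finger_gap: 0.0403
```

>>> {"method": "send_rows", "body": {"plan": [[[-0.12,0.36,0,0,0,0.07,0.35],[-0.24,0.72,0,0,0,0.14,0.35],[-0.33,1.0,0,0,0,0.2,0.35]]]}}

```text
time: 7.4
eef_pos: [0.4651, -0.0512, 0.0804]
eef_rot: [-3.141, 0.001, 0.225]
wrist_force: [1.0, -0.3, -0.8]
finger_gap: 0.0409
```

>>> {"method": "send_rows", "body": {"plan": [[[-0.08,0.36,0,0,0,0.07,0.35],[-0.16,0.72,0,0,0,0.14,0.35],[-0.22,1.0,0,0,0,0.19,0.35]]]}}

```text
time: 7.65
eef_pos: [0.4662, -0.1538, 0.0804]
eef_rot: [-3.141, 0.001, 0.125]
wrist_force: [0.3, 0.5, -0.0]
finger_gap: 0.04
```

>>> {"method": "send_rows", "body": {"plan": [[[-0.04,0.36,0,0,0,0.07,0.35],[-0.08,0.7,0,0,0,0.14,0.35],[-0.12,0.9,0,0,0,0.19,0.35],[-0.12,1.0,0,0,0,0.19,0.35],[-0.12,1.0,0,0,0,0.19,0.35]]]}}

```text
time: 8.07
eef_pos: [0.4675, -0.2536, 0.0806]
eef_rot: [-3.141, 0.001, 0.026]
wrist_force: [-0.1, 0.5, -1.1]
finger_gap: 0.0405
```

```bash
python3 go.py .4692 -.2590 .082 0.02; python3 - <<'E'
from m3 import *
c=Cam('wrist'); pickle.dump((c.im,c.f,c.cx,c.cy,c.R,c.p),open('w5.pkl','wb'))
o=[sil(c,MO['round'],(.4692,-.2590,0),.012,.0315),c.proj(pose(shape('round',.056),(.4692,-.259,0),.0315)),c.proj(pose(shape('round',.07),(.4692,-.259,0),.0315))]
c.save('pics/w5.png',o); t=Cam('top'); t.save('pics/t5.png')
E
```

```text
t 8.07 pos [ 0.4675 -0.2536  0.0806] rpy [-3.141e+00  7.000e-04  2.640e-02] F [-0.1  0.5 -1.1] gap 0.0405 q [-0.72  0.18  1.83 -0.    1.13  0.82]
call 0 row [0.015, 0.055, -0.014, -0.001, 0.001, 0.012] rows>= 1
```

View pics/w5.png

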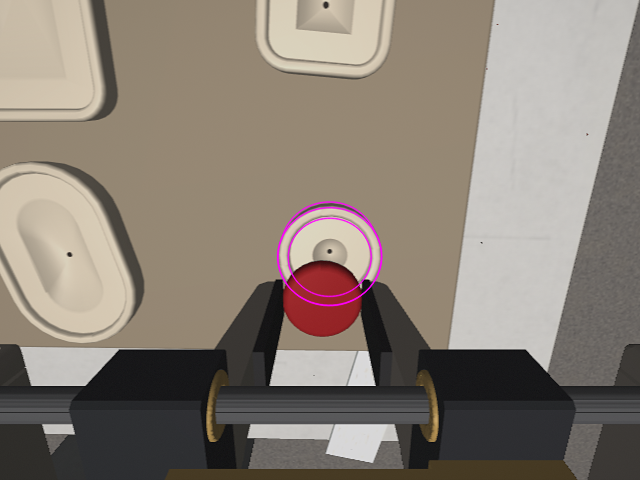

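The predicted rim matches the mould in the picture. Aligning and descending.

>>> {"method": "send_rows", "body": {"plan": [[[0.015,0.055,0.1,0,0,0,0.35],[0.015,0.055,0.3,0,0,0,0.35],[0.015,0.055,0.4,0,0,0,0.35],[0.015,0.055,0.48,0,0,0,0.35],[0.015,0.055,0.53,0,0,0,0.35],[0.015,0.055,0.545,0,0,0,0.35],[0.015,0.055,0.545,0,0,0,0.35],[0.015,0.055,0.545,0,0,0,0.35]]]}}

```text
time: 8.83
eef_pos: [0.47, -0.2579, 0.0274]
eef_rot: [3.141, -0.001, 0.028]
wrist_force: [1.1, 1.2, -0.0]
finger_gap: 0.0405
```

```bash
python3 - <<'E'
from h import *
st=r.get_state(); print(st['time'],st['eef_pos'],st['wrist_force'],st['finger_gap'])
c=Cam('wrist'); c.save('pics/w6.png',[c.proj(pose(shape('round',.056),(.4692,-.259,0),.0315))])
E
```

```text
8.8333 [ 0.46998264 -0.25792932  0.02743635] [ 1.12894378  1.2398898  -0.04989708] 0.040474731704729816
```

View pics/w6.png

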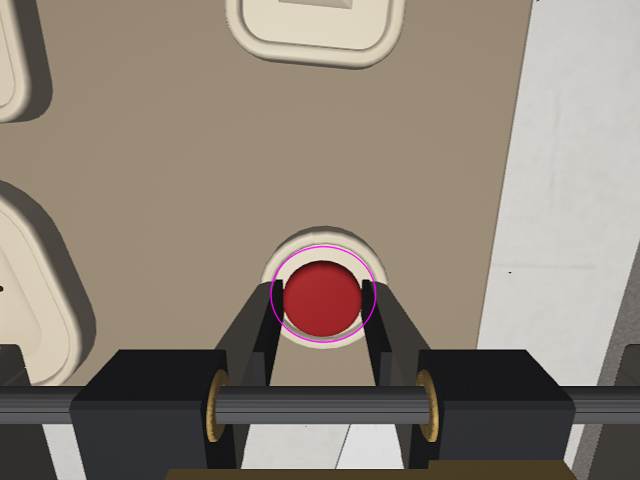

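>>> {"method": "send_rows", "body": {"plan": [[[0,0,0.008,0,0,0,0.35],[0,0,0.014,0,0,0,0.35],[0,0,0.014,0,0,0,0.35],[0,0,0.014,0,0,0,0.35]]]}}

```text
time: 9.22
eef_pos: [0.4696, -0.2578, 0.0256]
eef_rot: [3.141, -0.0, 0.028]
wrist_force: [0.3, -0.1, -1.2]
finger_gap: 0.0405
```

```bash
python3 go.py .4692 -.2590 .026 0.02
```

```text
t 9.22 pos [ 0.4696 -0.2578  0.0256] rpy [ 3.1415e+00 -2.0000e-04  2.8100e-02] F [ 0.3 -0.1 -1.2] gap 0.0405 q [-0.73  0.27  1.85  0.    1.02  0.81]
call 0 row [-0.005, 0.012, -0.004, 0.0, -0.0, 0.015] rows>= 1
```

>>> {"method": "send_rows", "body": {"plan": [[[0,0.01,0.005,0,0,0,0.35],[0,0.01,0.01,0,0,0,0.35],[0,0.01,0.01,0,0,0,0.35]]]}}

```text
time: 9.47
eef_pos: [0.4697, -0.258, 0.0254]
eef_rot: [-3.14, 0.0, 0.028]
wrist_force: [-2.7, 4.8, 9.3]
finger_gap: 0.0404
```

>>> {"method": "send_rows", "body": {"plan": [[[0,0,0.005,0,0,0,0.35],[0,0,0.008,0,0,0,0.35],[0,0,0.008,0,0,0,0.35]]]}}

```text
time: 9.72
eef_pos: [0.4698, -0.258, 0.0253]
eef_rot: [-3.14, 0.001, 0.028]
wrist_force: [-4.5, 7.1, 14.5]
finger_gap: 0.0406
```

Contact at measured z≈0.0255. I'll ease off 1.5 mm of command and open.

>>> {"method": "send_rows", "body": {"plan": [[[0,0,-0.015,0,0,0,0.35],[0,0,-0.015,0,0,0,0.42],[0,0,-0.015,0,0,0,0.5],[0,0,-0.015,0,0,0,0.53],[0,0,-0.015,0,0,0,0.55],[0,0,-0.015,0,0,0,0.55]]]}}

```text
time: 10.22
eef_pos: [0.4695, -0.2587, 0.025]
eef_rot: [-3.141, 0.0, 0.028]
wrist_force: [0.2, -0.1, -0.0]
finger_gap: 0.0503
```

>>> {"method": "send_rows", "body": {"plan": [[[0,0,-0.1,0,0,0,0.55],[0,0,-0.4,0,0,0,0.7],[0,0,-0.8,0,0,0,0.9],[0,0,-1.0,0,0,0,1],[0,0,-1.0,0,0,0,1]]]}}

```text
time: 10.63
eef_pos: [0.4728, -0.2614, 0.1319]
eef_rot: [3.134, -0.008, 0.028]
wrist_force: [0.7, -1.2, 0.7]
finger_gap: 0.0754
```

```bash
python3 - <<'E'
from m3 import *
c=Cam('wrist'); pickle.dump((c.im,c.f,c.cx,c.cy,c.R,c.p),open('w7.pkl','wb'))
o=blanks(c,['round'],(.4692,-.259,0),.028); c.save('pics/w7.png',o)
E
python3 go.py .4636 .1645 .09 .44
```

```text
round blank [ 0.4694 -0.2595 -0.02    0.9353] xor 39.2 area 1954
t 10.68 pos [ 0.4715 -0.2603  0.1288] rpy [ 3.1369 -0.005   0.0281] F [-0.5  0.5  0.5] gap 0.079 q [-0.73  0.13  1.78  0.    1.22  0.81]
call 0 row [0.009, -1.0, 0.087, 0.003, -0.002, -0.185] rows>= 3
call 1 row [0.107, -1.0, 0.088, 0.003, -0.002, -0.186] rows>= 3
call 2 row [0.207, -1.0, 0.091, 0.003, -0.002, -0.189] rows>= 3
call 3 row [0.312, -1.0, 0.095, 0.003, -0.002, -0.194] rows>= 3
call 4 row [0.069, -0.162, 0.016, 0.0, -0.0, -0.033] rows>= 1
```

View pics/w7.png

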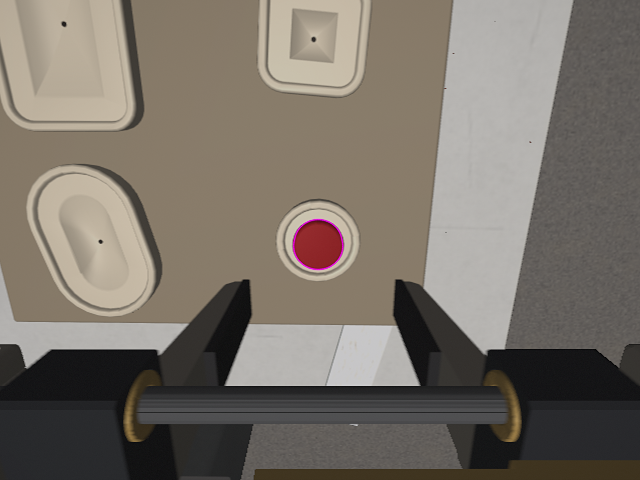

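The round blank sits centred at (244,318). Returning to the stack for the square.

>>> {"method": "send_rows", "body": {"plan": [[[0.02,-1.0,0,0,0,-0.18,0.8],[0.02,-1.0,0,0,0,-0.18,0.75],[0.02,-1.0,0,0,0,-0.18,0.75]]]}}

```text
time: 10.93
eef_pos: [0.467, -0.1543, 0.1232]
eef_rot: [-3.137, 0.003, 0.124]
wrist_force: [0.1, 0.1, -0.6]
finger_gap: 0.0691
```

>>> {"method": "send_rows", "body": {"plan": [[[0.11,-1.0,0,0,0,-0.19,0.75],[0.11,-1.0,0,0,0,-0.19,0.75],[0.11,-1.0,0,0,0,-0.19,0.75]]]}}

```text
time: 11.18
eef_pos: [0.4654, -0.0537, 0.1234]
eef_rot: [-3.138, 0.003, 0.224]
wrist_force: [-0.0, -0.9, -0.5]
finger_gap: 0.069
```

>>> {"method": "send_rows", "body": {"plan": [[[0.21,-1.0,0.1,0,0,-0.19,0.75],[0.21,-1.0,0.1,0,0,-0.19,0.75],[0.21,-1.0,0.1,0,0,-0.19,0.75]]]}}

```text
time: 11.43
eef_pos: [0.4637, 0.0479, 0.1132]
eef_rot: [-3.138, 0.003, 0.324]
wrist_force: [1.1, 0.1, 0.9]
finger_gap: 0.0691
```

>>> {"method": "send_rows", "body": {"plan": [[[0.38,-1.0,0.1,0,0,-0.22,0.75],[0.38,-1.0,0.1,0,0,-0.22,0.75],[0.38,-1.0,0.1,0,0,-0.22,0.75],[0.38,-1.0,0.1,0,0,-0.22,0.75]]]}}

```text
time: 11.77
eef_pos: [0.4683, 0.1547, 0.1031]
eef_rot: [-3.139, 0.003, 0.441]
wrist_force: [-0.8, 0.1, -0.2]
finger_gap: 0.069
```

```bash
python3 see.py w8 square,capsule,oblong .024 .464 .165 .4;python3 go.py .4636 .1645 .06 .44
```

```text
square blank [0.4631 0.1633 0.4486 0.9481] xor 62.1 area 4216
capsule blank [0.465  0.1623 0.1636 0.9614] xor 107.3 area 8614
oblong blank [0.4638 0.1603 0.114  0.9712] xor 144.6 area 12446
t 11.82 pos [0.4687 0.1527 0.1034] rpy [-3.1402  0.0034  0.4405] F [ 0.8 -0.5  0.1] gap 0.0688 q [0.07 0.05 1.92 0.   1.17 1.2 ]
call 0 row [0.006, -0.128, 0.434, -0.003, 0.006, 0.001] rows>= 2
```

View pics/w8.png

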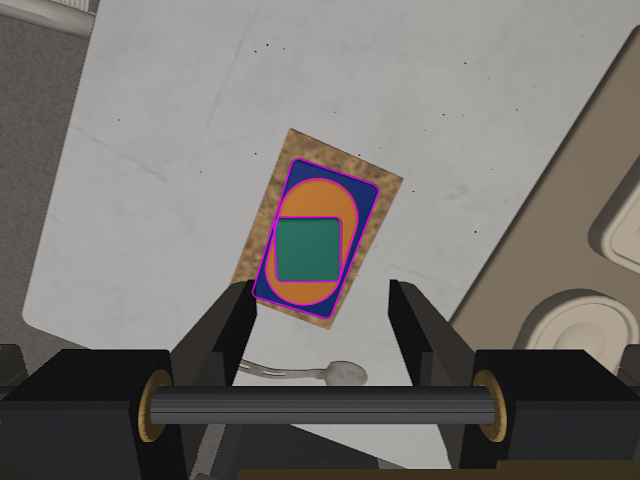

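>>> {"method": "send_rows", "body": {"plan": [[[0,-0.13,0.2,0,0.005,-0.01,0.72],[0,-0.13,0.4,0,0.005,-0.01,0.72],[0,-0.13,0.6,0,0.005,-0.01,0.72],[0,-0.13,0.7,0,0.005,-0.01,0.72],[0,-0.13,0.7,0,0.005,-0.01,0.72],[0,-0.13,0.7,0,0.005,-0.01,0.72]]]}}

```text
time: 12.32
eef_pos: [0.4646, 0.1619, 0.0349]
eef_rot: [-3.141, -0.001, 0.441]
wrist_force: [0.8, 0.1, 0.2]
finger_gap: 0.0665
```

```bash
python3 go.py .4633 .1643 .0215 .446
```

```text
t 12.32 pos [0.4646 0.1619 0.0349] rpy [-3.1412e+00 -1.2000e-03  4.4070e-01] F [0.8 0.1 0.2] gap 0.0665 q [0.09 0.16 1.97 0.   1.02 1.22]
call 0 row [-0.002, -0.027, 0.134, -0.001, -0.002, -0.01] rows>= 1
```

>>> {"method": "send_rows", "body": {"plan": [[[0,-0.03,0.07,0,0,-0.01,0.72],[0,-0.03,0.13,0,0,-0.01,0.72],[0,-0.03,0.13,0,0,-0.01,0.72],[0,-0.03,0.13,0,0,-0.01,0.6],[0,-0.03,0.13,0,0,-0.01,0.5],[0,-0.03,0.13,0,0,-0.01,0.45],[0,-0.03,0.13,0,0,-0.01,0.45],[0,-0.03,0.13,0,0,-0.01,0.45]]], "squeeze": 8}}

```text
time: 12.98
eef_pos: [0.4641, 0.1655, 0.0226]
eef_rot: [3.141, -0.003, 0.447]
wrist_force: [-0.8, -0.3, 0.9]
finger_gap: 0.0497
```

```bash
python3 see.py w9 square .024 .463 .164 .44; python3 go.py .6217 -.253 .075 -.06
```

```text
square blank [0.4633 0.1641 0.4372 0.9529] xor 270.6 area 8332
t 13.03 pos [0.4641 0.1655 0.0226] rpy [ 3.1413 -0.0034  0.447 ] F [0.1 1.3 1.7] gap 0.0496 q [0.1  0.18 1.97 0.   0.99 1.22]
call 0 row [-0.087, 1.0, -0.118, -0.0, -0.001, 0.217] rows>= 3
call 1 row [0.027, 1.0, -0.117, -0.0, -0.001, 0.217] rows>= 3
call 2 row [0.142, 1.0, -0.118, -0.0, -0.001, 0.219] rows>= 3
call 3 row [0.261, 1.0, -0.121, -0.0, -0.001, 0.224] rows>= 3
call 4 row [0.154, 0.396, -0.05, -0.0, -0.001, 0.092] rows>= 2
```

View pics/w9.png

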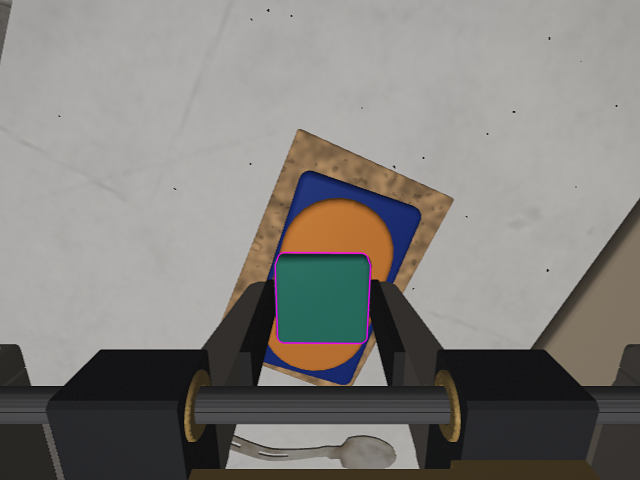

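The square is held squarely (centre at row 298, col 322). Lifting and carrying it over.

>>> {"method": "send_rows", "body": {"plan": [[[0,0,-0.03,0,0,0,0.45],[0,0,-0.1,0,0,0,0.45],[0,0,-0.25,0,0,0,0.45],[0,0.1,-0.45,0,0,0.02,0.45],[-0.02,0.3,-0.55,0,0,0.07,0.45],[-0.04,0.6,-0.55,0,0,0.13,0.45],[-0.07,0.85,-0.55,0,0,0.18,0.45],[-0.09,1.0,-0.55,0,0,0.22,0.45]]], "squeeze": 20}}

```text
time: 13.7
eef_pos: [0.4999, 0.0693, 0.0783]
eef_rot: [3.14, -0.004, 0.33]
wrist_force: [0.9, 0.1, -0.9]
finger_gap: 0.0492
```

>>> {"method": "send_rows", "body": {"plan": [[[0.01,0.34,0,0,0,0.07,0.45],[0.02,0.67,0,0,0,0.14,0.45],[0.03,1.0,0,0,0,0.22,0.45]]]}}

```text
time: 13.95
eef_pos: [0.5344, -0.0236, 0.0778]
eef_rot: [-3.141, -0.003, 0.215]
wrist_force: [1.0, -0.1, -0.1]
finger_gap: 0.0493
```

>>> {"method": "send_rows", "body": {"plan": [[[0.05,0.34,0,0,0,0.07,0.45],[0.1,0.67,0,0,0,0.14,0.45],[0.14,1.0,0,0,0,0.22,0.45]]]}}

```text
time: 14.2
eef_pos: [0.5697, -0.1185, 0.0777]
eef_rot: [-3.141, -0.003, 0.099]
wrist_force: [0.2, 0.5, -1.7]
finger_gap: 0.0493
```

>>> {"method": "send_rows", "body": {"plan": [[[0.09,0.34,0,0,0,0.07,0.45],[0.18,0.67,0,0,0,0.14,0.45],[0.26,1.0,0,0,0,0.22,0.45]]]}}

```text
time: 14.45
eef_pos: [0.6056, -0.2154, 0.0776]
eef_rot: [-3.14, -0.002, -0.016]
wrist_force: [0.1, 0.4, -0.6]
finger_gap: 0.049
```

```bash
python3 go.py .6217 -.253 .075 -.06
```

```text
t 14.45 pos [ 0.6056 -0.2154  0.0776] rpy [-3.1404e+00 -2.5000e-03 -1.5800e-02] F [ 0.1  0.4 -0.6] gap 0.049 q [-0.53  0.45  1.5   0.    1.19  1.06]
call 0 row [0.167, 0.373, 0.026, -0.002, -0.005, 0.084] rows>= 1
```

>>> {"method": "send_rows", "body": {"plan": [[[0.15,0.3,0,0,0,0.08,0.45],[0.15,0.3,0,0,0,0.08,0.45],[0.15,0.3,0,0,0,0.08,0.45]]]}}

```text
time: 14.7
eef_pos: [0.62, -0.2455, 0.0772]
eef_rot: [-3.14, -0.002, -0.058]
wrist_force: [0.4, 0.6, -0.1]
finger_gap: 0.0493
```

```bash
cat > chk.py <<'E'
import sys
from m3 import *
n,fn=sys.argv[1:3]; x=[float(v) for v in sys.argv[3:6]]
c=Cam('wrist'); pickle.dump((c.im,c.f,c.cx,c.cy,c.R,c.p),open(fn+'.pkl','wb'))
inn={'round':shape('round',.056),'square':shape('sqm',.064,.064),'capsule':shape('capm',.118,.074),'oblong':shape('obm',.134,.084)}[n]
c.save('pics/'+fn+'.png',[c.proj(pose(MO[n],x,.0315)),c.proj(pose(inn,x,.0315))])
E
python3 chk.py square w10 .6217 -.253 -.06; python3 go.py .6217 -.253 .075 -.06
```

```text
t 14.75 pos [ 0.6196 -0.244   0.077 ] rpy [-3.1396e+00 -1.7000e-03 -5.6100e-02] F [-0.5 -0.5 -1.9] gap 0.049 q [-0.56  0.5   1.43  0.    1.21  1.07]
call 0 row [0.026, 0.089, 0.02, -0.004, -0.003, 0.008] rows>= 1
```

View pics/w10.png

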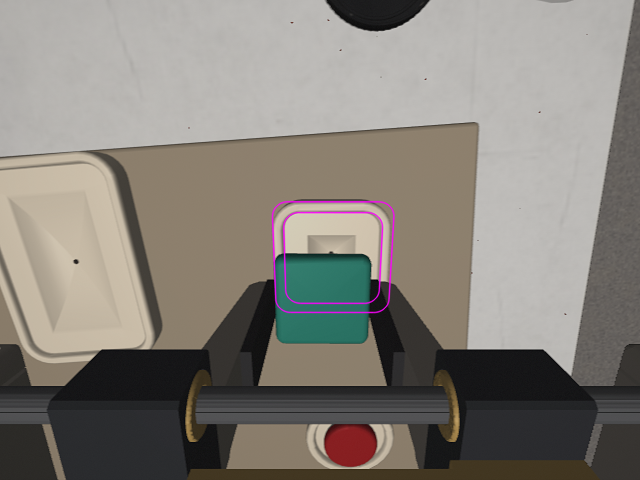

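The overlay matches the square mould to about 1 mm. Descending.

>>> {"method": "send_rows", "body": {"plan": [[[0.025,0.08,0.05,0,0,0.01,0.45],[0.025,0.08,0.2,0,0,0.01,0.45],[0.025,0.08,0.35,0,0,0.01,0.45],[0.025,0.08,0.45,0,0,0.01,0.45],[0.025,0.08,0.49,0,0,0.01,0.45],[0.025,0.08,0.49,0,0,0.01,0.45],[0.025,0.08,0.49,0,0,0.01,0.45]]]}}

```text
time: 15.33
eef_pos: [0.6215, -0.2513, 0.027]
eef_rot: [-3.14, -0.001, -0.06]
wrist_force: [0.5, -0.0, 0.4]
finger_gap: 0.0489
```

```bash
python3 chk.py square w11 .6217 -.253 -.06; python3 go.py .6217 -.253 .0255 -.06
```

```text
t 15.38 pos [ 0.6216 -0.2514  0.0272] rpy [-3.1398e+00 -1.4000e-03 -6.0500e-02] F [ 0.  -0.8 -0.8] gap 0.0493 q [-0.57  0.57  1.43  0.    1.13  1.06]
call 0 row [0.002, 0.016, 0.017, -0.003, -0.003, -0.001] rows>= 1
```

View pics/w11.png

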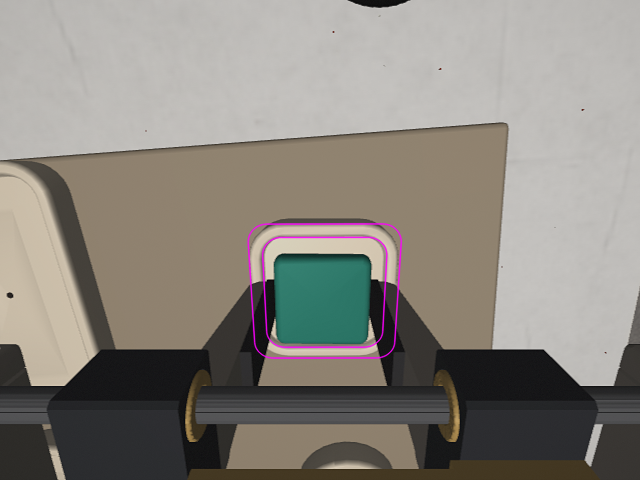

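>>> {"method": "send_rows", "body": {"plan": [[[0,0,0.008,0,0,0,0.45],[0,0,0.015,0,0,0,0.45],[0,0,0.015,0,0,0,0.45]]]}}

```text
time: 15.63
eef_pos: [0.6219, -0.2519, 0.0264]
eef_rot: [-3.14, -0.002, -0.061]
wrist_force: [-0.1, 0.7, -0.7]
finger_gap: 0.0494
```

>>> {"method": "send_rows", "body": {"plan": [[[0,0,0.005,0,0,0,0.45],[0,0,0.01,0,0,0,0.45],[0,0,0.01,0,0,0,0.45]]]}}

```text
time: 15.88
eef_pos: [0.6221, -0.252, 0.0263]
eef_rot: [-3.14, -0.002, -0.061]
wrist_force: [-3.1, 0.6, 4.9]
finger_gap: 0.0489
```

Light contact (5 N). Releasing.

>>> {"method": "send_rows", "body": {"plan": [[[0,0,-0.006,0,0,0,0.45],[0,0,-0.006,0,0,0,0.5],[0,0,-0.006,0,0,0,0.56],[0,0,-0.006,0,0,0,0.62],[0,0,-0.006,0,0,0,0.64],[0,0,-0.006,0,0,0,0.64]]]}}

```text
time: 16.38
eef_pos: [0.6219, -0.2521, 0.026]
eef_rot: [-3.14, -0.002, -0.061]
wrist_force: [0.5, -0.8, -0.1]
finger_gap: 0.059
```

>>> {"method": "send_rows", "body": {"plan": [[[0,0,-0.1,0,0,0,0.64],[0,0,-0.4,0,0,0,0.8],[0,0,-0.8,0,0,0,0.85],[0,0,-1.0,0,0,0,0.85],[0,0,-1.0,0,0,0,0.85]]]}}

```text
time: 16.8
eef_pos: [0.6255, -0.2544, 0.1344]
eef_rot: [3.137, -0.013, -0.061]
wrist_force: [1.5, 0.1, 0.7]
finger_gap: 0.0779
```

```bash
python3 - <<'E'
from m3 import *
c=Cam('wrist'); pickle.dump((c.im,c.f,c.cx,c.cy,c.R,c.p),open('w12.pkl','wb'))
o=blanks(c,['square'],(.6217,-.253,-.06),.028); c.save('pics/w12.png',o)
E
python3 go.py .465 .163 .12 .16
```

```text
square blank [ 0.6209 -0.2525 -0.0643  0.9486] xor 60.9 area 3470
t 16.85 pos [ 0.6241 -0.2535  0.1309] rpy [ 3.139  -0.0092 -0.0608] F [ 0.5 -0.7 -0.1] gap 0.0779 q [-0.57  0.46  1.38  0.    1.3   1.07]
call 0 row [-0.454, -1.0, 0.02, 0.002, -0.004, -0.104] rows>= 3
call 1 row [-0.389, -1.0, 0.022, 0.002, -0.004, -0.101] rows>= 3
call 2 row [-0.329, -1.0, 0.023, 0.002, -0.004, -0.1] rows>= 3
call 3 row [-0.272, -1.0, 0.024, 0.002, -0.004, -0.098] rows>= 3
call 4 row [-0.042, -0.194, 0.005, 0.0, -0.001, -0.019] rows>= 1
```

View pics/w12.png

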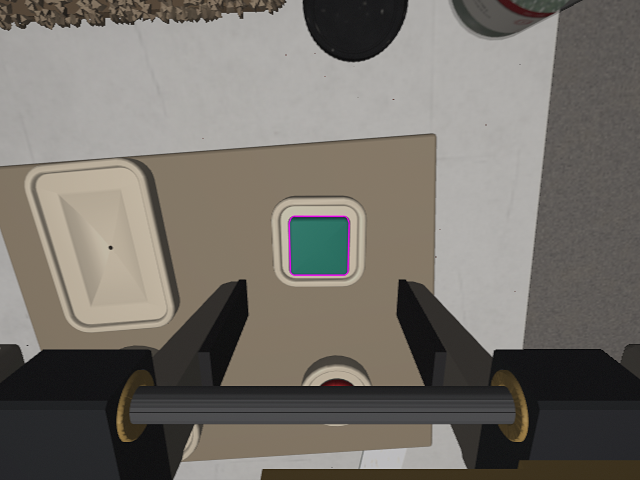

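The square is centred and aligned in its mould at (246,319). Returning for the capsule.

>>> {"method": "send_rows", "body": {"plan": [[[-0.45,-1.0,0,0,0,-0.1,0.95],[-0.45,-1.0,0,0,0,-0.1,0.95],[-0.45,-1.0,0,0,0,-0.1,0.95]]]}}

```text
time: 17.1
eef_pos: [0.5805, -0.1463, 0.1241]
eef_rot: [-3.138, 0.002, -0.008]
wrist_force: [0.4, 0.8, -0.1]
finger_gap: 0.0875
```

>>> {"method": "send_rows", "body": {"plan": [[[-0.39,-1.0,0,0,0,-0.1,0.95],[-0.39,-1.0,0,0,0,-0.1,0.95],[-0.39,-1.0,0,0,0,-0.1,0.95]]]}}

```text
time: 17.35
eef_pos: [0.5418, -0.0456, 0.1244]
eef_rot: [-3.138, 0.002, 0.045]
wrist_force: [0.2, -0.7, 0.8]
finger_gap: 0.0869
```

>>> {"method": "send_rows", "body": {"plan": [[[-0.33,-1.0,0,0,0,-0.1,0.95],[-0.33,-1.0,0,0,0,-0.1,0.95],[-0.33,-1.0,0,0,0,-0.1,0.95]]]}}

```text
time: 17.6
eef_pos: [0.5043, 0.0527, 0.1246]
eef_rot: [-3.139, 0.001, 0.098]
wrist_force: [0.1, 0.7, 0.7]
finger_gap: 0.0871
```

>>> {"method": "send_rows", "body": {"plan": [[[-0.27,-1.0,0.1,0,0,-0.12,0.95],[-0.27,-1.0,0.1,0,0,-0.12,0.95],[-0.27,-1.0,0.1,0,0,-0.12,0.95]]]}}

```text
time: 17.85
eef_pos: [0.4676, 0.1493, 0.1144]
eef_rot: [-3.139, 0.001, 0.161]
wrist_force: [0.4, 1.0, -1.2]
finger_gap: 0.0873
```

```bash
python3 go.py .465 .163 .105 .16
```

```text
t 17.85 pos [0.4676 0.1493 0.1144] rpy [-3.1393e+00  1.5000e-03  1.6130e-01] F [ 0.4  1.  -1.2] gap 0.0873 q [0.06 0.03 1.92 0.   1.19 1.47]
call 0 row [-0.003, -0.139, 0.095, -0.004, 0.003, 0.002] rows>= 1
```

>>> {"method": "send_rows", "body": {"plan": [[[0,-0.12,0.1,0,0,0,0.95],[0,-0.12,0.1,0,0,0,0.95],[0,-0.12,0.1,0,0,0,0.95]]]}}

```text
time: 18.1
eef_pos: [0.4684, 0.1575, 0.1049]
eef_rot: [-3.141, 0.0, 0.16]
wrist_force: [0.2, 0.4, 0.4]
finger_gap: 0.0871
```

```bash
python3 see.py w13 capsule,oblong .014 .465 .163 .16;python3 go.py .465 .163 .0115 .162
```

```text
capsule blank [0.4652 0.1626 0.1702 0.9617] xor 62.3 area 8432
oblong blank [0.4639 0.1605 0.115  0.9743] xor 97.2 area 12280
t 18.15 pos [0.4692 0.157  0.1056] rpy [-3.1413e+00 -1.2000e-03  1.5850e-01] F [-0.2 -0.5 -0.4] gap 0.0875 q [0.08 0.05 1.92 0.   1.17 1.49]
call 0 row [-0.033, -0.065, 0.941, -0.0, -0.002, -0.007] rows>= 3
```

View pics/w13.png

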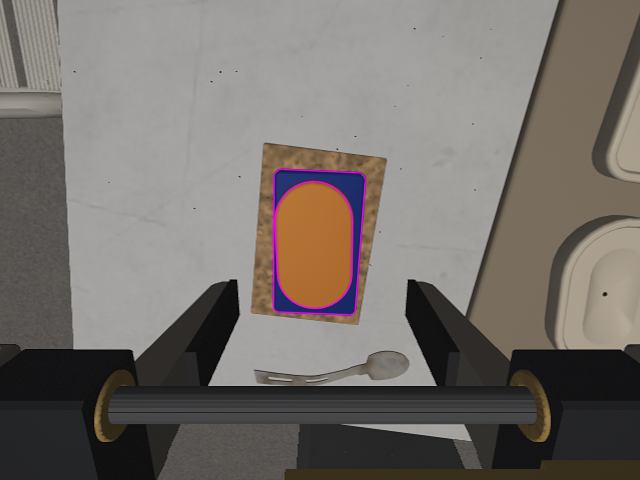

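>>> {"method": "send_rows", "body": {"plan": [[[-0.035,-0.065,0.3,0,0,-0.01,0.9],[-0.035,-0.065,0.6,0,0,-0.01,0.9],[-0.035,-0.065,0.75,0,0,-0.01,0.9],[-0.035,-0.065,0.8,0,0,-0.01,0.9],[-0.035,-0.065,0.8,0,0,-0.01,0.9],[-0.035,-0.065,0.8,0,0,-0.01,0.9]]]}}

```text
time: 18.65
eef_pos: [0.4661, 0.1632, 0.0272]
eef_rot: [-3.141, -0.004, 0.163]
wrist_force: [0.8, -0.4, -0.3]
finger_gap: 0.0826
```

```bash
python3 go.py .4655 .1636 .012 .166
```

```text
t 18.65 pos [0.4661 0.1632 0.0272] rpy [-3.1411 -0.0039  0.1628] F [ 0.8 -0.4 -0.3] gap 0.0826 q [0.09 0.17 1.97 0.   1.   1.5 ]
call 0 row [-0.006, -0.005, 0.152, -0.001, -0.008, -0.006] rows>= 1
```

>>> {"method": "send_rows", "body": {"plan": [[[0,0,0.08,0,-0.005,-0.006,0.88],[0,0,0.14,0,-0.005,-0.006,0.85],[0,0,0.145,0,-0.005,-0.006,0.8],[0,0,0.145,0,-0.005,-0.006,0.7],[0,0,0.145,0,-0.005,-0.006,0.6],[0,0,0.145,0,-0.005,-0.006,0.55],[0,0,0.145,0,-0.005,-0.006,0.55],[0,0,0.145,0,-0.005,-0.006,0.55]]], "squeeze": 8}}

```text
time: 19.32
eef_pos: [0.4651, 0.164, 0.012]
eef_rot: [-3.141, -0.0, 0.167]
wrist_force: [0.2, -0.4, -0.1]
finger_gap: 0.0596
```

```bash
python3 see.py w14 capsule .014 .465 .163 .16;python3 go.py .4625 -.0737 .07 .228
```

```text
capsule blank [0.4649 0.1633 0.1665 0.9598] xor 177.7 area 17880
t 19.37 pos [0.4651 0.164  0.012 ] rpy [-3.141e+00 -4.000e-04  1.675e-01] F [-0.4 -0.2 -0.3] gap 0.0597 q [0.09 0.2  1.97 0.   0.97 1.5 ]
call 0 row [-0.18, 1.0, -0.249, -0.001, -0.0, -0.049] rows>= 3
call 1 row [-0.207, 1.0, -0.249, -0.001, -0.0, -0.05] rows>= 3
call 2 row [-0.078, 0.331, -0.083, -0.0, -0.0, -0.017] rows>= 1
```

View pics/w14.png

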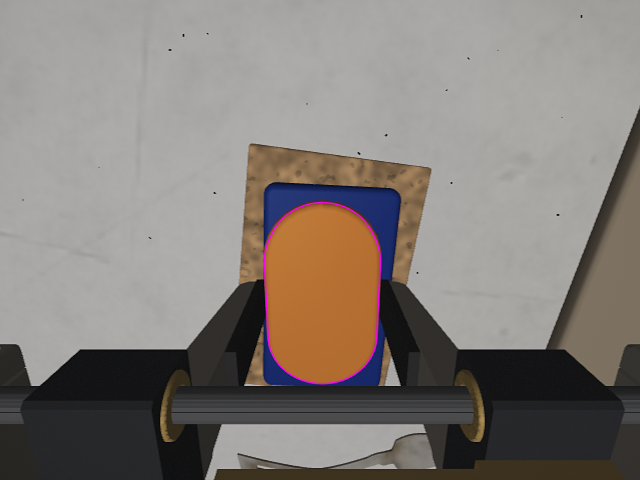

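The capsule is gripped at its middle. Lifting and moving to the capsule mould.

>>> {"method": "send_rows", "body": {"plan": [[[0,0,-0.03,0,0,0,0.55],[0,0,-0.1,0,0,0,0.55],[0,0,-0.25,0,0,0,0.55],[-0.02,0.1,-0.45,0,0,0,0.55],[-0.05,0.3,-0.6,0,0,-0.01,0.55],[-0.1,0.6,-0.6,0,0,-0.02,0.55],[-0.14,0.85,-0.6,0,0,-0.04,0.55],[-0.18,1.0,-0.6,0,0,-0.05,0.55]]], "squeeze": 25}}

```text
time: 20.03
eef_pos: [0.4644, 0.0604, 0.0729]
eef_rot: [3.141, -0.001, 0.193]
wrist_force: [0.4, 0.5, -1.2]
finger_gap: 0.059
```

>>> {"method": "send_rows", "body": {"plan": [[[-0.07,0.34,0,0,0,-0.02,0.55],[-0.14,0.65,0,0,0,-0.04,0.55],[-0.2,0.9,0,0,0,-0.05,0.55],[-0.21,1.0,0,0,0,-0.05,0.55]]]}}

```text
time: 20.37
eef_pos: [0.4625, -0.0426, 0.0724]
eef_rot: [3.141, -0.0, 0.217]
wrist_force: [0.2, 0.3, -1.4]
finger_gap: 0.0593
```

>>> {"method": "send_rows", "body": {"plan": [[[-0.06,0.2,0,0,0,-0.01,0.55],[-0.06,0.25,0,0,0,-0.01,0.55],[-0.06,0.25,0,0,0,-0.01,0.55]]]}}

```text
time: 20.62
eef_pos: [0.4624, -0.0661, 0.072]
eef_rot: [-3.141, -0.001, 0.223]
wrist_force: [-0.1, 0.1, -2.6]
finger_gap: 0.0589
```

```bash
python3 chk.py capsule w15 .462 -.0738 .227; python3 go.py .462 -.0738 .03 .227; python3 - <<'E'
from m3 import *
blanks(wrist('w15.pkl'),['capsule'],(.465,-.07,.22),.073,700)
E
```

```text
t 20.67 pos [ 0.4622 -0.0652  0.0718] rpy [-3.1403e+00 -2.0000e-04  2.2390e-01] F [-0.5 -0.3 -0.9] gap 0.0593 q [-0.4   0.03  2.02  0.    1.1   0.95]
call 0 row [-0.021, 0.084, 0.418, -0.002, -0.0, -0.006] rows>= 2
capsule blank [ 0.462  -0.0669  0.2236  0.967 ] xor 171.9 area 17896
```

View pics/w15.png

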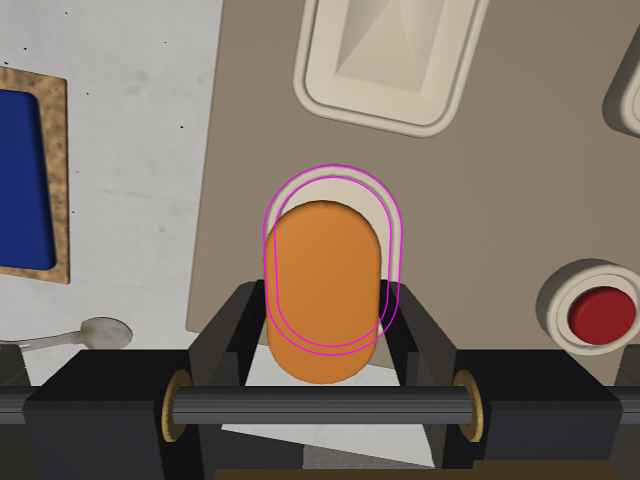

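The overlay lies right on the capsule rim. Descending.

>>> {"method": "send_rows", "body": {"plan": [[[-0.02,0.08,0.02,0,0,-0.006,0.55],[-0.02,0.08,0.12,0,0,-0.006,0.55],[-0.02,0.08,0.25,0,0,-0.006,0.55],[-0.02,0.08,0.36,0,0,-0.006,0.55],[-0.02,0.08,0.43,0,0,-0.006,0.55],[-0.02,0.08,0.44,0,0,-0.006,0.55],[-0.02,0.08,0.44,0,0,-0.006,0.55]]]}}

```text
time: 21.25
eef_pos: [0.4614, -0.0733, 0.027]
eef_rot: [-3.14, 0.001, 0.229]
wrist_force: [-0.0, 0.5, -1.2]
finger_gap: 0.0591
```

```bash
python3 chk.py capsule w16 .462 -.0738 .227; python3 go.py .462 -.0738 .026 .227
```

```text
t 21.3 pos [ 0.4618 -0.0736  0.0275] rpy [-3.1406e+00  4.0000e-04  2.2840e-01] F [-0.3 -0.1 -1.7] gap 0.0592 q [-0.42  0.11  2.04  0.    1.    0.92]
call 0 row [0.002, 0.003, 0.015, -0.002, 0.001, 0.003] rows>= 1
```

View pics/w16.png

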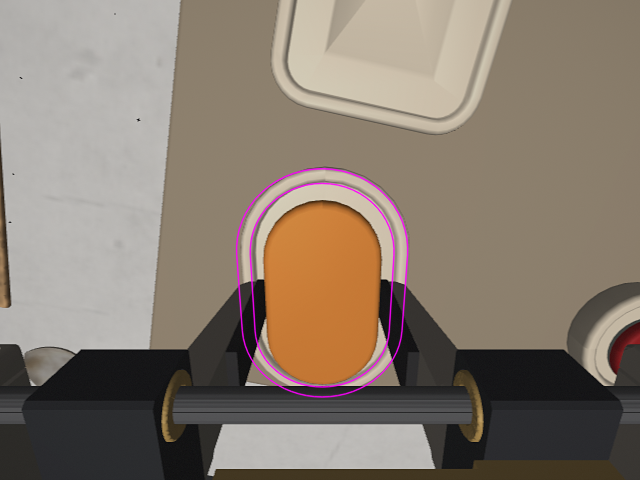

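>>> {"method": "send_rows", "body": {"plan": [[[0,0,0.008,0,0,0,0.55],[0,0,0.015,0,0,0,0.55],[0,0,0.015,0,0,0,0.55]]]}}

```text
time: 21.55
eef_pos: [0.462, -0.0738, 0.0263]
eef_rot: [-3.141, -0.0, 0.228]
wrist_force: [-1.1, -0.9, -0.5]
finger_gap: 0.0592
```

>>> {"method": "send_rows", "body": {"plan": [[[0,0,0.005,0,0,0,0.55],[0,0,0.01,0,0,0,0.55],[0,0,0.01,0,0,0,0.55]]]}}

```text
time: 21.8
eef_pos: [0.4621, -0.0739, 0.0259]
eef_rot: [-3.141, -0.0, 0.228]
wrist_force: [-2.5, 0.3, 4.9]
finger_gap: 0.0588
```

Contact at 5 N. Releasing.

>>> {"method": "send_rows", "body": {"plan": [[[0,0,-0.006,0,0,0,0.55],[0,0,-0.006,0,0,0,0.62],[0,0,-0.006,0,0,0,0.68],[0,0,-0.006,0,0,0,0.73],[0,0,-0.006,0,0,0,0.75],[0,0,-0.006,0,0,0,0.75]]]}}

```text
time: 22.3
eef_pos: [0.4619, -0.0737, 0.0257]
eef_rot: [-3.141, 0.0, 0.228]
wrist_force: [-0.4, -0.6, -0.1]
finger_gap: 0.0687
```

>>> {"method": "send_rows", "body": {"plan": [[[0,0,-0.1,0,0,0,0.75],[0,0,-0.4,0,0,0,0.85],[0,0,-0.8,0,0,0,1],[0,0,-1.0,0,0,0,1],[0,0,-1.0,0,0,0,1]]]}}

```text
time: 22.72
eef_pos: [0.4657, -0.0754, 0.132]
eef_rot: [3.136, -0.009, 0.228]
wrist_force: [-0.0, -0.6, -0.7]
finger_gap: 0.0913
```

```bash
python3 - <<'E'
from m3 import *
c=Cam('wrist'); pickle.dump((c.im,c.f,c.cx,c.cy,c.R,c.p),open('w17.pkl','wb'))
o=blanks(c,['capsule'],(.462,-.074,.227),.028,400); c.save('pics/w17.png',o)
E
python3 go.py .464 .161 .11 .115
```

```text
capsule blank [ 0.4619 -0.0746  0.2302  0.9591] xor 57.7 area 7666
t 22.77 pos [ 0.4641 -0.0748  0.1291] rpy [ 3.1381 -0.0055  0.2282] F [-0.1 -0.3 -0.2] gap 0.0919 q [-0.42 -0.05  1.97  0.    1.21  0.92]
call 0 row [0.231, -1.0, 0.081, 0.003, -0.005, 0.094] rows>= 3
call 1 row [0.18, -1.0, 0.081, 0.003, -0.005, 0.093] rows>= 3
call 2 row [0.041, -0.313, 0.026, 0.001, -0.001, 0.029] rows>= 1
```

View pics/w17.png

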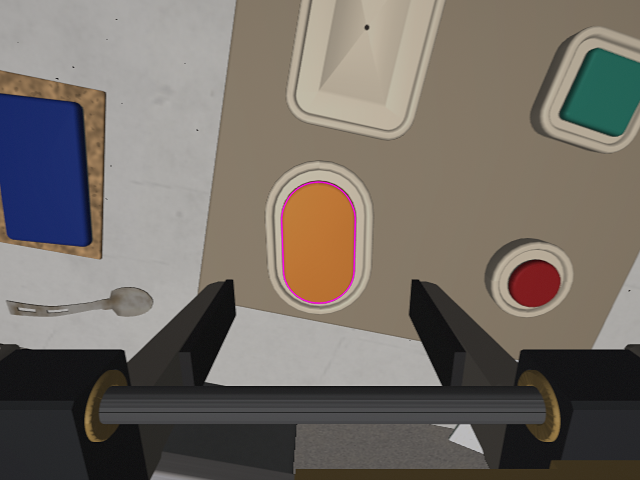

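The capsule is centred in its mould at (242,318). Now the oblong.

>>> {"method": "send_rows", "body": {"plan": [[[0.22,-1.0,0,0,0,0.09,1],[0.22,-1.0,0,0,0,0.09,1],[0.22,-1.0,0,0,0,0.09,1]]]}}

```text
time: 23.02
eef_pos: [0.4589, 0.0318, 0.1244]
eef_rot: [-3.138, 0.003, 0.181]
wrist_force: [0.2, -0.5, -0.6]
finger_gap: 0.0914
```

>>> {"method": "send_rows", "body": {"plan": [[[0.18,-1.0,0.1,0,0,0.09,1],[0.18,-1.0,0.1,0,0,0.09,1],[0.18,-1.0,0.1,0,0,0.09,1]]]}}

```text
time: 23.27
eef_pos: [0.4582, 0.1338, 0.114]
eef_rot: [-3.139, 0.003, 0.136]
wrist_force: [-0.3, 0.3, -0.3]
finger_gap: 0.0918
```

>>> {"method": "send_rows", "body": {"plan": [[[0.04,-0.32,0.1,0,0,0.03,1],[0.04,-0.32,0.1,0,0,0.03,1],[0.04,-0.32,0.1,0,0,0.03,1],[0.04,-0.32,0.1,0,0,0.03,1]]]}}

```text
time: 23.6
eef_pos: [0.4593, 0.1619, 0.1051]
eef_rot: [-3.141, 0.002, 0.119]
wrist_force: [0.6, 0.2, 1.3]
finger_gap: 0.0922
```

```bash
python3 see.py w18 oblong .004 .464 .161 .115;python3 go.py .464 .161 .002 .115
```

```text
oblong blank [0.464  0.1605 0.1143 0.9746] xor 104.8 area 12613
t 23.65 pos [0.4598 0.1615 0.1055] rpy [-3.1412e+00  1.2000e-03  1.1750e-01] F [ 0.3  0.7 -0.6] gap 0.0922 q [0.09 0.04 1.94 0.   1.17 1.54]
call 0 row [0.041, 0.01, 1.0, -0.001, 0.002, 0.005] rows>= 3
call 1 row [0.001, 0.0, 0.035, -0.0, 0.0, 0.0] rows>= 1
```

View pics/w18.png

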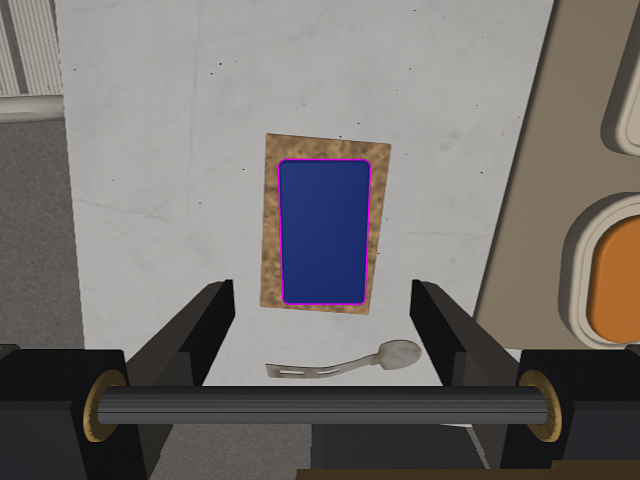

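>>> {"method": "send_rows", "body": {"plan": [[[0.045,0,0.3,0,0,0.005,1],[0.045,0,0.6,0,0,0.005,1],[0.045,0,0.75,0,0,0.005,1],[0.045,0,0.85,0,0,0.005,1],[0.045,0,0.85,0,0,0.005,1],[0.045,0,0.85,0,0,0.005,1]]]}}

```text
time: 24.15
eef_pos: [0.4649, 0.1623, 0.0213]
eef_rot: [-3.141, -0.0, 0.114]
wrist_force: [0.6, -0.1, 0.8]
finger_gap: 0.0921
```

```bash
python3 go.py .4643 .1613 .002 .115
```

```text
t 24.15 pos [0.4649 0.1623 0.0213] rpy [-3.141e+00 -1.000e-04  1.144e-01] F [ 0.6 -0.1  0.8] gap 0.0921 q [0.09 0.18 1.97 0.   0.99 1.55]
call 0 row [-0.007, 0.01, 0.193, -0.001, -0.0, -0.001] rows>= 1
```

>>> {"method": "send_rows", "body": {"plan": [[[-0.005,0.01,0.08,0,0,0,1],[-0.005,0.01,0.15,0,0,0,1],[-0.005,0.01,0.185,0,0,0,1],[-0.005,0.01,0.185,0,0,0,0.9],[-0.005,0.01,0.185,0,0,0,0.8],[-0.005,0.01,0.185,0,0,0,0.7],[-0.005,0.01,0.185,0,0,0,0.65],[-0.005,0.01,0.185,0,0,0,0.65],[-0.005,0.01,0.185,0,0,0,0.65]]], "squeeze": 8}}

```text
time: 24.9
eef_pos: [0.4644, 0.162, 0.0027]
eef_rot: [-3.141, -0.0, 0.116]
wrist_force: [0.5, -0.5, 0.6]
finger_gap: 0.0698
```

```bash
python3 see.py w19 oblong .004 .464 .161 .115;python3 go.py .6258 -.0732 .065 .02
```

```text
oblong blank [0.4647 0.1615 0.1162 0.9641] xor 1159.2 area 26645
t 24.95 pos [0.4644 0.162  0.0027] rpy [-3.1409e+00 -5.0000e-04  1.1570e-01] F [-0.  -0.4 -0.3] gap 0.0698 q [0.09 0.22 1.98 0.   0.95 1.54]
call 0 row [0.528, 1.0, -0.247, -0.001, -0.0, 0.072] rows>= 3
call 1 row [0.577, 1.0, -0.253, -0.001, -0.0, 0.074] rows>= 3
call 2 row [0.302, 0.48, -0.124, -0.0, -0.0, 0.036] rows>= 2
```

View pics/w19.png

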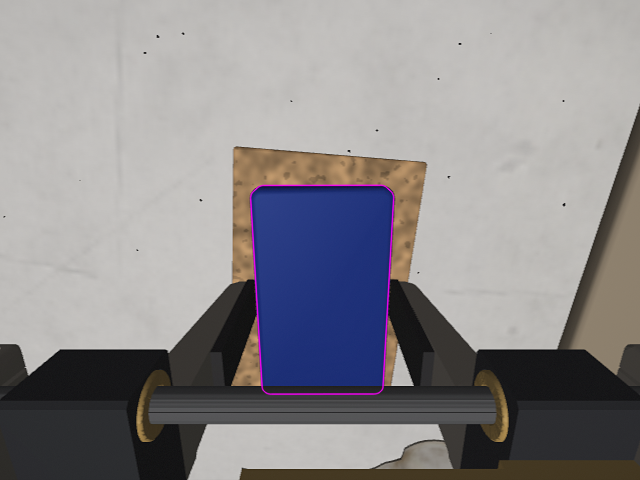

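The oblong is held (gap 69.8 mm). Lifting and carrying it to its mould.

>>> {"method": "send_rows", "body": {"plan": [[[0,0,-0.03,0,0,0,0.65],[0,0,-0.1,0,0,0,0.65],[0,0,-0.25,0,0,0,0.65],[0.05,0.1,-0.45,0,0,0.01,0.65],[0.15,0.3,-0.65,0,0,0.02,0.65],[0.3,0.55,-0.65,0,0,0.04,0.65],[0.45,0.85,-0.65,0,0,0.06,0.65],[0.53,1.0,-0.65,0,0,0.07,0.65]]], "squeeze": 30}}

```text
time: 25.62
eef_pos: [0.5305, 0.0661, 0.0687]
eef_rot: [3.141, -0.003, 0.077]
wrist_force: [0.2, -0.5, -1.3]
finger_gap: 0.0684
```

>>> {"method": "send_rows", "body": {"plan": [[[0.17,0.3,0,0,0,0.02,0.65],[0.34,0.6,0,0,0,0.04,0.65],[0.5,0.87,0,0,0,0.06,0.65],[0.57,1.0,0,0,0,0.07,0.65]]]}}

```text
time: 25.95
eef_pos: [0.595, -0.0298, 0.068]
eef_rot: [3.141, -0.002, 0.04]
wrist_force: [-0.1, 0.5, -2.3]
finger_gap: 0.0683
```

>>> {"method": "send_rows", "body": {"plan": [[[0.15,0.25,0,0,0,0.02,0.65],[0.25,0.4,0,0,0,0.04,0.65],[0.28,0.42,0,0,0,0.04,0.65],[0.28,0.42,0,0,0,0.04,0.65]]]}}

```text
time: 26.28
eef_pos: [0.6231, -0.0679, 0.0674]
eef_rot: [-3.141, 0.0, 0.02]
wrist_force: [-0.2, 0.9, -1.8]
finger_gap: 0.0687
```

```bash
python3 chk.py oblong w20 .6258 -.0732 .02; python3 go.py .6258 -.0732 .0275 .02; python3 - <<'E'
from m3 import *
moulds(wrist('w12.pkl'),{'oblong':(.6258,-.0732,.02)});moulds(wrist('w17.pkl'),{'capsule':(.462,-.074,.227)})
E
```

```text
t 26.33 pos [ 0.6224 -0.0669  0.0671] rpy [-3.1402e+00  1.1000e-03  2.1100e-02] F [-0.3 -0.1 -3. ] gap 0.0688 q [-0.3   0.42  1.56  0.    1.16  1.25]
call 0 row [0.033, 0.065, 0.396, -0.003, 0.002, 0.002] rows>= 1
oblong mould [ 0.6278 -0.0728  0.0205  0.9621] xor 650.4 area 20867
capsule mould [ 0.4626 -0.0748  0.2324  0.9744] xor 101.4 area 13806
```

View pics/w20.png

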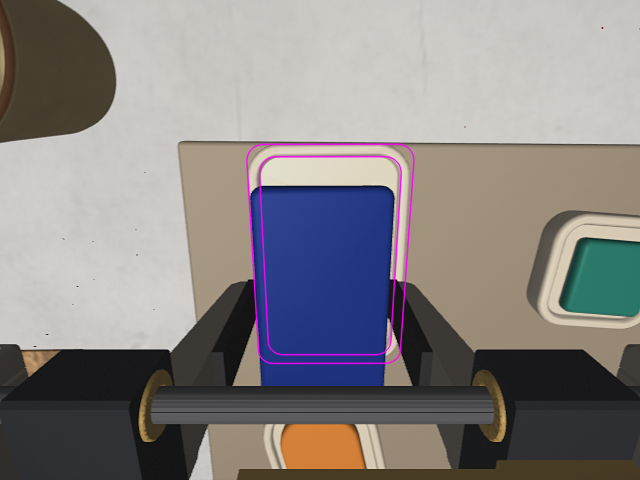

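The overlay matches the oblong rim to about 1 mm, and the mug is well clear. Descending.

>>> {"method": "send_rows", "body": {"plan": [[[0.03,0.065,0.02,0,0,0,0.65],[0.03,0.065,0.1,0,0,0,0.65],[0.03,0.065,0.22,0,0,0,0.65],[0.03,0.065,0.32,0,0,0,0.65],[0.03,0.065,0.38,0,0,0,0.65],[0.03,0.065,0.39,0,0,0,0.65],[0.03,0.065,0.39,0,0,0,0.65]]]}}

```text
time: 26.92
eef_pos: [0.6252, -0.0732, 0.027]
eef_rot: [-3.14, 0.002, 0.022]
wrist_force: [0.1, -0.2, -2.1]
finger_gap: 0.069
```

```bash
python3 chk.py oblong w21 .6255 -.0732 .02; python3 go.py .6255 -.0732 .026 .02
```

```text
t 26.97 pos [ 0.6255 -0.0734  0.0275] rpy [-3.1406e+00  1.1000e-03  2.1400e-02] F [ 0.2 -0.  -2.3] gap 0.0687 q [-0.31  0.48  1.56  0.    1.1   1.24]
call 0 row [0.0, -0.002, 0.015, -0.002, 0.002, 0.003] rows>= 1
```

View pics/w21.png

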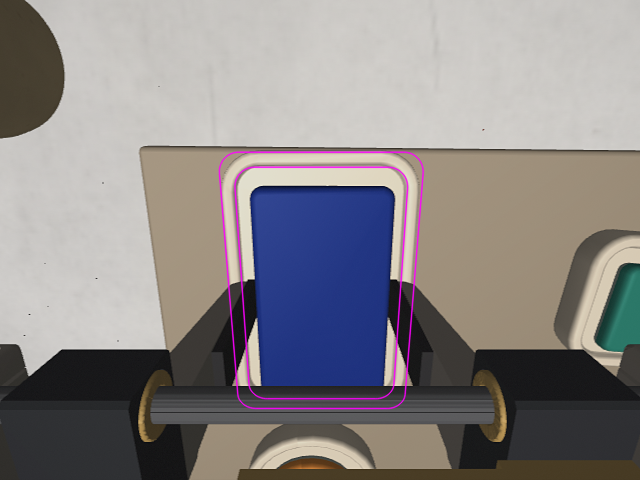

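>>> {"method": "send_rows", "body": {"plan": [[[0,0,0.008,0,0,0,0.65],[0,0,0.015,0,0,0,0.65],[0,0,0.015,0,0,0,0.65]]]}}

```text
time: 27.22
eef_pos: [0.6259, -0.0736, 0.0266]
eef_rot: [-3.141, 0.0, 0.021]
wrist_force: [-0.4, 0.6, -1.7]
finger_gap: 0.0687
```

>>> {"method": "send_rows", "body": {"plan": [[[0,0,0.005,0,0,0,0.65],[0,0,0.01,0,0,0,0.65],[0,0,0.01,0,0,0,0.65]]]}}

```text
time: 27.47
eef_pos: [0.626, -0.0737, 0.0264]
eef_rot: [-3.141, 0.0, 0.021]
wrist_force: [-2.9, 0.0, 3.1]
finger_gap: 0.0689
```

Contact. Releasing and rising.

>>> {"method": "send_rows", "body": {"plan": [[[0,0,-0.004,0,0,0,0.65],[0,0,-0.004,0,0,0,0.72],[0,0,-0.004,0,0,0,0.78],[0,0,-0.004,0,0,0,0.84],[0,0,-0.004,0,0,0,0.86],[0,0,-0.004,0,0,0,0.86]]]}}

```text
time: 27.97
eef_pos: [0.6261, -0.0737, 0.0261]
eef_rot: [-3.141, -0.0, 0.021]
wrist_force: [-0.8, 0.3, 0.5]
finger_gap: 0.0788
```

>>> {"method": "send_rows", "body": {"plan": [[[0,0,-0.1,0,0,0,0.86],[0,0,-0.4,0,0,0,0.9],[0,0,-0.8,0,0,0,1],[0,0,-1.0,0,0,0,1],[0,0,-1.0,0,0,0,1]]]}}

```text
time: 28.38
eef_pos: [0.6302, -0.075, 0.1338]
eef_rot: [3.138, -0.012, 0.021]
wrist_force: [1.2, 0.0, 0.5]
finger_gap: 0.0921
```

>>> {"method": "send_rows", "body": {"plan": [[[-0.35,0,-0.3,0,0,0,1],[-0.7,0,-0.6,0,0,0,1],[-1.0,0.3,-1.0,0,0,0,1],[-1.0,0.3,-1.0,0,0,0,1],[-1.0,0.3,-1.0,0,0,0,1],[-1.0,0.3,-1.0,0,0,0,1]]]}}

```text
time: 28.88
eef_pos: [0.5268, -0.1063, 0.2267]
eef_rot: [-3.141, -0.002, 0.02]
wrist_force: [0.3, -0.2, -0.7]
finger_gap: 0.0922
```

```bash
python3 - <<'E'
from m3 import *
c=Cam('wrist'); pickle.dump((c.im,c.f,c.cx,c.cy,c.R,c.p),open('w22.pkl','wb'))
o=[]
P={'round':(.4694,-.2595,0),'square':(.621,-.2525,-.06),'capsule':(.462,-.074,.23),'oblong':(.626,-.0737,.021)}
for n in P: o+=blanks(c,[n],P[n],.028,300)
o+=moulds(c,P)
c.save('pics/w22.png',o); Cam('side').save('pics/s22.png'); Cam('top').save('pics/t22.png')
print(r.get_state()['eef_pos'],r.get_state()['time'])
E
```

```text
round blank [ 0.4689 -0.2593  0.4241  0.9086] xor 54.1 area 1041
square blank [ 0.6205 -0.2522 -0.0672  0.9391] xor 118.8 area 2634
capsule blank [ 0.4615 -0.0746  0.243   0.9469] xor 56.0 area 3939
oblong blank [ 0.6246 -0.0747  0.0234  0.9713] xor 101.2 area 8969
round mould [ 0.4694 -0.2599  0.1725  0.9513] xor 115.9 area 3115
square mould [ 0.6216 -0.2531 -0.0532  0.9569] xor 282.9 area 6185
capsule mould [ 0.4644 -0.0725  0.2776  1.0088] xor 162.2 area 7983
oblong mould [ 0.6241 -0.0715  0.0266  1.0088] xor 551.1 area 15734
[ 0.52618778 -0.10497419  0.22400485] 29.0333
```

View pics/w22.png

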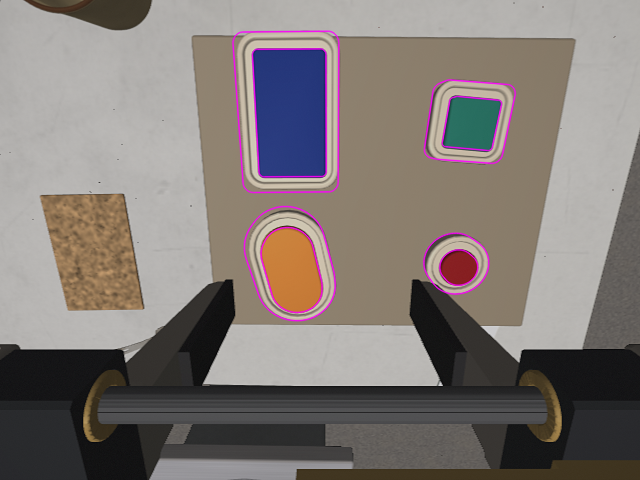

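View pics/s22.png

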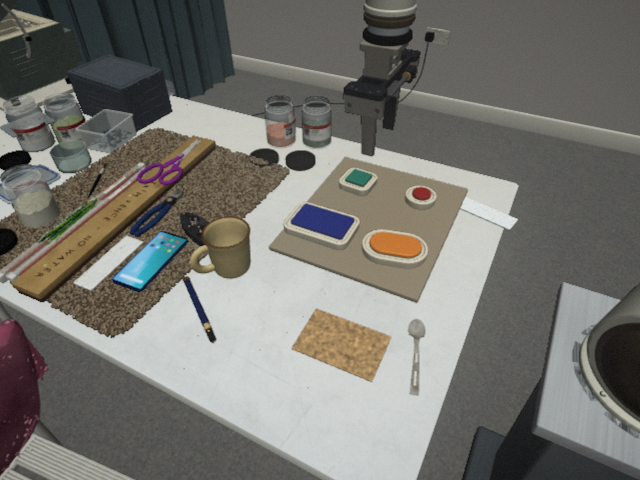

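```bash
python3 - <<'E'
import cv2,numpy as np
a=cv2.imread('pics/side0.png').astype(int);b=cv2.imread('pics/s22.png').astype(int)
d=np.abs(a-b).max(2)
print('mug/cutter region changed px',(d[210:350,170:255]>40).sum(),' moulds region',(d[155:280,270:470]>40).sum())
m=((d>40)*255).astype(np.uint8); cv2.imwrite('pics/diff.png',m[140:400,160:480])
i=cv2.imread('pics/w22.png'); 
from m3 import *
c=wrist('w22.pkl'); c.save('pics/w22r.png'); i=cv2.imread('pics/w22r.png')[20:330,220:530]; cv2.imwrite('pics/w22c.png',cv2.resize(i,None,fx=1.9,fy=1.9,interpolation=cv2.INTER_CUBIC))
E
```

```text
mug/cutter region changed px 0  moulds region 3034
```

View pics/w22c.png

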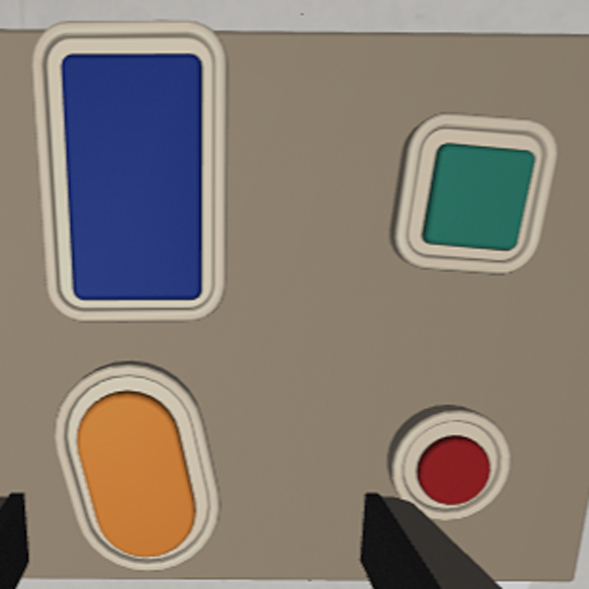

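View pics/diff.png

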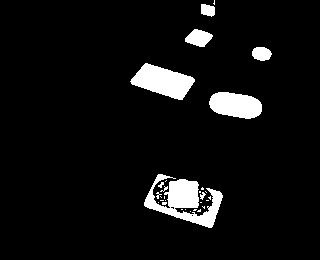

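All four blanks sit flat and lined up in their own moulds. The side-view difference shows change only where blanks were removed or placed (plus the arm at the top edge), so the moulds, mug and cutter did not move. Handing in.

```bash
python3 - <<'E'
from bench import r
print(r.job_done())
E
```

```text
the job is handed in; nothing more can be done
None
```

I took the stack apart from the top down (round, square, capsule, oblong) and set each blank in the mould of its own shape. Each one was lowered until it just touched the seat, then released. I handed the job in at about 29 s.

**Final checks**
- **Blanks:** the wrist and side pictures show every blank flat inside its lip, lined up with its mould and centred to about 1–2 mm.
- **Bystanders and moulds:** the before/after side pictures differ only where blanks were removed or placed (plus a patch at the arm). The mug, cutter and moulds did not move in that view.
- **Forces:** contact at set-down read 3–5 N, but about 15 N for the round blank.

**What disagreed**
- **Fingertip length:** the pictures put the fingertips about 7–8 mm behind the TCP, not the stated 17 mm ahead. My first close on the round blank therefore shut above it, touching nothing. I corrected for this and every later grasp held.
- **Mould outlines:** in the last wrist picture the mould outline fits were 1–4% off in size and up to about 3 mm off in position, because of shadowed mould sides. I judged the final seating by eye from that picture and from the blank fits.

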